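# Load the shaker tray under its pin-spanner hold-down bar

### The arm

A 6-joint arm with a two-finger parallel gripper is mounted at the origin on a cart in front of the work surface, level with it; the furniture and walls round the work are solid. World frame = base frame: x ahead of the robot, y to its left, z up, the work surface at z = 0. Lengths are in m, angles in degrees, forces in N, time in s.
With the tool pointing down it reaches from about 0.3 to 0.75 m from the base axis. Payload 8.5 kg.
Tool frame: the origin (TCP) lies at the very end of the fingers, on their centre line; the grasp point (between the pads) lies 19 mm behind it (env.tcp_to_grasp is the distance from the TCP to the grasp point, in m); z points along the fingers, y is the line along which they close (so a half turn about z gives the same grasp; the last joint's range is limited). The gripper opens to 85 mm and grips with 20 to 120 N. Pads are 22 mm wide; open, the fingers measure 114 mm over their backs; the gripper's body (76 mm by 85 mm) begins 54 mm behind the grasp point. The pads swing forward as they close: fully open they stand 13 mm farther back than shut.
Start: joints at [62.321, 21.807, 74.336, -0, 83.858, -12.336], TCP at [0.146, 0.53, 0.231] pointing down, gripper open.
Joint ranges: [-178.18, 178.18], [-50.72, 133.34], [12.68, 142.11], [-81.47, 261.47], [9.98, 163.14], [-165.26, 165.26]. Speed limits (degrees/s): [136.94, 136.94, 180, 180, 180, 180].

### API

Orientations are given as a 3x3 rotation matrix whose columns are the frame's x, y, z axes.
In Python, from rig import status, get_image, env gives the robot as it stands.
- The arm moves only by the shell command python3 -m handwheel 'ROWS' [FORCE]. ROWS is text: rows parted by semicolons, each of 7 numbers parted by spaces: the shift along the world's x, y, z in cm, then the turn, a rotation vector about the world's x, y, z in degrees, then the opening, from 0 (shut) to 1 (fully open). In form: dx dy dz wx wy wz gripper; .... A call has 1 to 8 rows; each row is the pose to reach, as a shift and turn from the pose commanded when the call began; what a row does not reach only later rows make up. A row lasts 1/12 s, in which the tool goes at most 41.7 mm and 7.16 degrees, less where a joint would pass 70% of its speed; a pose out of reach is approached as far as the arm can. A call with a gripper value outside its range is refused whole. The fingers move at their own pace and stop on an object; FORCE is the grip in N (left out, the last holds). Time passes only in rows, so rows that repeat a pose let the fingers close. It gives the time, the measured TCP pose, the force, the opening and the grip force at its end, in the units of the state.
- status.observe(): the state, without advancing time (a new reading comes with each control period).
- get_image(name): name is "side" or "top"; returns a dict with "color" (384x512x3 uint8, red, green, blue), "vertical_fov" (degrees; the focal length in pixels is half the picture's height over the tangent of half this angle, whatever the lens; pixels are square), "cx", "cy" (the principal point, pixels), "xyz" and "orientation" of the camera in the world. Camera axes: x right, y down, z forward; pixel columns grow to the right and rows downward; lengths in m; the calibration is good to about 2 mm. A picture is of the moment at which its call begins. There is no depth.
- env.close_job(): hands the job in; it is judged then, once.
The state is a dict: "time_s": time; "q": joint angles; "qvel": joint speeds; "joint_efforts": joint torques, N m; "position": TCP position; "tool_rot": TCP orientation; "ft_force": force on the tool from outside, world axes, zero at the start; "wrist_torque": the same for the moment, N m; "grip_width": finger opening in m; "gripper_force": force on a finger pad.
Only numpy, scipy, OpenCV 4.12 (cv2) and the standard library are available. Lean on these libraries where they do the work, as an engineer would, in place of code of your own. Each camera call takes 0.05 s, during which the arm holds its last target. There are 200 camera calls.

### The job

Use the pin spanner, with both prongs in the two holes of the brass collar, to swing the yellow hold-down bar fully open; then load every sample tin from the sloped roller rack into the blue shaker tray, standing upright on the tray floor. Then swing the bar fully home over the tins, again with both prongs in the collar, and lay the spanner back on the green mat, prongs down. Never push the bar with the gripper or arm, and leave the dial gauge and the loading pad where they are.

Things in the scene. Friction and masses are not known exactly. Their poses are not given: they have to be found in the camera images.
- shaker_tray: Fixed blue shaker tray, base 100 x 364 mm, top of base 18 mm above the table. Origin on the table under the base, 145 mm from the pivot axis; its y axis runs along the row of tins (towards the collar), x across it, z up. The collar's pivot stands at (0, 145) mm, on a 17 mm radius post.
- tray_floor (a point): Centre of the tray's loading floor, 18 mm above the table; axes as shaker_tray. Floor 78 mm (x) by 260 mm (y), walled round by aluminium fences 8 mm high and 4 mm thick; room for four tins in a row, 65 mm apart (at y = -97, -32, 32 and 97 mm).
- collar (a joint): Angle (rad) of the brass lock collar and the yellow bar fixed to it, about a vertical axis: 0 = bar home over the tins, 1.35 = fully open (stop), growing anticlockwise seen from above (the bar swings away from the robot). Stiff (about 0.25 N m of friction); stays where it is left.
- collar_top (a point): Centre of the collar's top face, on the pivot axis, 90 mm above the table. Collar: brass, 81 mm across, 18 mm thick. It carries two holes, 52 mm apart.
- hole_a (a point): Centre of the mouth of one collar hole: 12 mm diameter, 14 mm deep, opening upward at 90 mm above the table, 26 mm from the axis. At joint 0 it lies towards +y of shaker_tray; the hole line is always parallel to the bar. Frame z up.
- hole_b (a point): Mouth of the other collar hole, on the other side of the axis, towards the bar. Frame z up.
- hold_bar: Yellow hold-down bar 30 mm wide, 8 mm thick, reaching 310 mm from the pivot along its own -y; origin on the pivot axis at its underside, 64 mm above the table. A standing tin passes below it with 6 mm to spare.
- pin_spanner: Loose pin spanner, 180 g. Origin midway between the two prong tips, at tip level; x along the red handle to its tail (x = 152 mm), z up when it lies prongs down. A 12 mm foot under the tail keeps it level on a flat surface. It fits the collar either way round, the handle square to the hole line; fully seated, the head rests on the collar and the origin is 78 mm above the table.
- handle (a point): Grip point of the pin spanner, axes as pin_spanner: near its centre of mass, 60 mm from the prong line, 17 mm above prong-tip level, at the middle of the handle, which is 20 mm wide (y) and 10 mm thick.
- prong_a (a point): Tip of one steel prong, 7 mm diameter, 12 mm long, pointing to -z under the steel cross head (72 mm along y); at y = +26 mm of pin_spanner.
- prong_b (a point): Tip of the other prong (y = -26 mm of pin_spanner).
- mat: Green mat, 220 mm (x) by 90 mm (y), 3 mm thick, fixed on the table; origin at the centre of its underside. The spanner starts on it and goes back on it.
- rack: Fixed rack of two roller lanes, sloping 0.32 rad down towards the robot; origin on the table midway under the two front tins; x level and away from the stop, y to the left lane. Lane guides 8 mm above the bed, 71 mm over both; red end stop 10 mm high. A clear cover 49 mm above the bed, from 46 mm behind the front tins' centres, holds back the tins behind.
- pick_left (a point): Where the middle of the front tin's underside rests in the left lane (y = +55 mm of rack), on the bed 30 mm above the table; axes as rack, not sloped. A tin there leans with the bed: its top is tipped 0.32 rad towards the stop (-x of rack). When it is lifted out, a tin behind it slides down into its place.
- pick_right (a point): The same for the right lane (y = -55 mm of rack).
- tin_a: Aluminium sample tin with push-on lid, 56 mm diameter, 40 mm high, 80 to 170 g, closed; origin at the centre of its underside, z up its axis. At the start a stands in front in the left lane and b in the right; behind them c (left) or d (right) or both are present.
- tin_b: Aluminium sample tin with push-on lid, 56 mm diameter, 40 mm high, 80 to 170 g, closed; origin at the centre of its underside, z up its axis. At the start a stands in front in the left lane and b in the right; behind them c (left) or d (right) or both are present.
- tin_c: Aluminium sample tin with push-on lid, 56 mm diameter, 40 mm high, 80 to 170 g, closed; origin at the centre of its underside, z up its axis. At the start a stands in front in the left lane and b in the right; behind them c (left) or d (right) or both are present.
- tin_d: Aluminium sample tin with push-on lid, 56 mm diameter, 40 mm high, 80 to 170 g, closed; origin at the centre of its underside, z up its axis. At the start a stands in front in the left lane and b in the right; behind them c (left) or d (right) or both are present.
- dial_gauge: Bystander: dial gauge lying on its back on the table to the right of the rack, 108 x 57 x 21 mm; leave alone.
- loading_pad: Bystander: round cream-coloured loading pad with a boss on top, 59 mm diameter, 26 mm high, on the table beyond the mat; leave alone.

How it is judged:
By the outcome, as a careful person would: the job done as asked, in the order asked, and still so for the second after the job is handed in, with the robot touching nothing.
Of tin_c, tin_d only 1 to 2 are there at a start; the rules pass over those that are not, and their reading is None.
At some moment in a run one of pin_spanner may be knocked a few centimetres aside while the robot is not near it.
Once in a run the grip may slacken for a moment while it holds something.
It also fails if it takes over 192 s, if anything falls off the work surface, if the arm or the gripper's body presses on something with over 40 N, if the wrist force passes 120 N, or if a joint passes its speed limit or range.

## Working session

There is one attempt and no reset: what is moved stays moved. The work goes in short steps, Python scripts to look and compute and a shell command to move; the robot and the scene stay as the last step left them, time stands still between calls to the robot, and variables do not carry over. Pictures are saved under pics/ and viewed, at most 16 in all, crops included, and the job is handed in when it is done.

```bash
ls; mkdir -p pics; python3 - <<'E'
from rig import status,get_image,env
import cv2,numpy as np
s=status.observe();print({k:np.round(v,3).tolist() for k,v in s.items()})
for n in("side","top"):
    i=get_image(n);print(n,i["vertical_fov"],i["cx"],i["cy"],i["xyz"],np.round(i["orientation"],4).tolist(), [k for k in i])
    cv2.imwrite(f"pics/{n}0.png",cv2.resize(i["color"][:,:,::-1],(768,576),interpolation=cv2.INTER_CUBIC))
    np.save(f"pics/{n}0.npy",i["color"])
E
```

```text
pics
{'time_s': 0.0, 'q': [62.32, 21.841, 74.386, -0.001, 83.86, -12.334], 'qvel': [0.026, -0.11, -0.037, 0.013, 0.045, -0.047], 'joint_efforts': [-0.001, -44.846, -23.128, -0.0, 0.005, 0.0], 'position': [0.145, 0.53, 0.231], 'tool_rot': [[-0.964, 0.265, -0.001], [0.265, 0.964, -0.001], [0.0, -0.001, -1.0]], 'ft_force': [0.668, -0.056, 0.418], 'wrist_torque': [-0.009, -0.003, 0.053], 'gripper_force': 0.0, 'grip_width': 0.085}
side 52.47901529372954 258.33727204701535 193.7129610211019 [ 0.17478209 -1.12429044  0.72433586] [[0.941, -0.1605, 0.2978], [-0.338, -0.4865, 0.8057], [0.0156, -0.8588, -0.512]] ['color', 'vertical_fov', 'cx', 'cy', 'xyz', 'orientation']
top 54.77475679623477 251.41532450226697 192.7157227015139 [ 0.43518415 -0.09314068  1.476612  ] [[-0.0103, -0.9973, 0.0729], [-0.9999, 0.0112, 0.0118], [-0.0126, -0.0728, -0.9973]] ['color', 'vertical_fov', 'cx', 'cy', 'xyz', 'orientation']
```

View pics/top0.png

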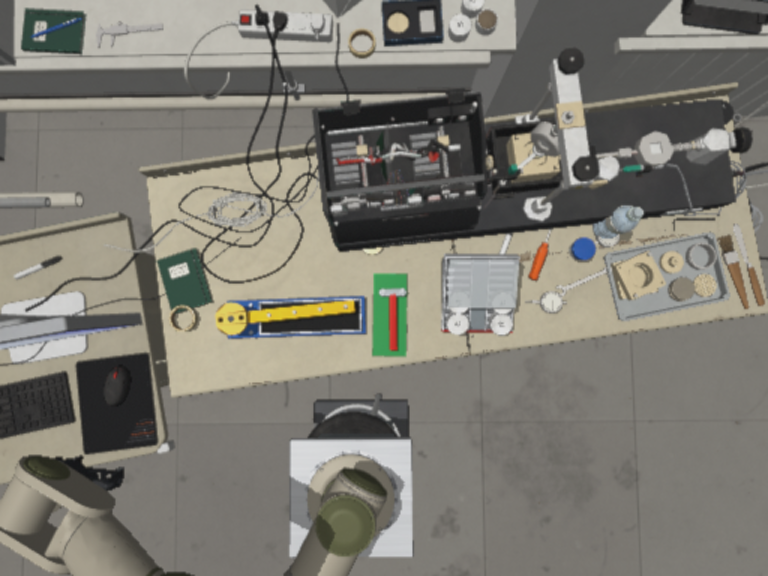

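View pics/side0.png

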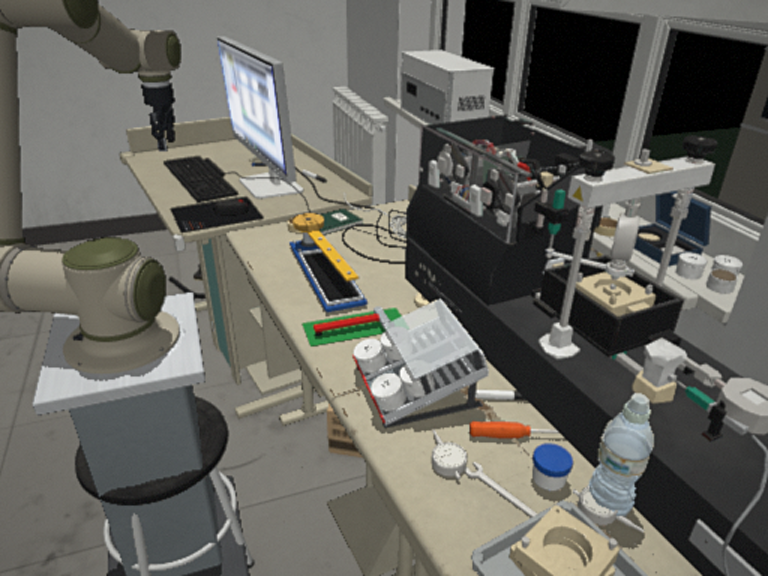

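```bash
cat > h.py <<'E'
import cv2,numpy as np
from rig import status,get_image,env
def cam(n):
    i=get_image(n);i["f"]=192/np.tan(np.radians(i["vertical_fov"]/2));i["R"]=np.array(i["orientation"]);i["t"]=np.array(i["xyz"])
    i["hsv"]=cv2.cvtColor(i["color"],cv2.COLOR_RGB2HSV);i["lab"]=cv2.cvtColor(i["color"],cv2.COLOR_RGB2LAB);return i
def ray(i,uv):
    uv=np.atleast_2d(np.asarray(uv,float));d=np.c_[(uv[:,0]-i["cx"])/i["f"],(uv[:,1]-i["cy"])/i["f"],np.ones(len(uv))]
    return d@i["R"].T
def plane(i,uv,z):
    d=ray(i,uv);return i["t"]+d*((z-i["t"][2])/d[:,2])[:,None]
def proj(i,p):
    c=(np.atleast_2d(p)-i["t"])@i["R"];return np.c_[c[:,0]/c[:,2]*i["f"]+i["cx"],c[:,1]/c[:,2]*i["f"]+i["cy"]]
def tri(i,a,j,b):
    A=np.zeros((3,3));v=np.zeros(3);
    for k,uv in((i,a),(j,b)):
        d=ray(k,uv)[0];d/=np.linalg.norm(d);P=np.eye(3)-np.outer(d,d);A+=P;v+=P@k["t"]
    return np.linalg.solve(A,v)
def mask(i,lo,hi,box=None):
    m=cv2.inRange(i["hsv"],np.array(lo),np.array(hi))
    if box: k=np.zeros_like(m);x0,y0,x1,y1=box;k[y0:y1,x0:x1]=1;m=m*k
    return m
def blobs(m,amin=15):
    n,l,s,c=cv2.connectedComponentsWithStats(m);return [(s[k,4],c[k],l==k) for k in range(1,n) if s[k,4]>=amin]
def rect(m):
    ys,xs=np.nonzero(m);return cv2.minAreaRect(np.c_[xs,ys].astype(np.float32))
def crop(i,box,k,name):
    x0,y0,x1,y1=box;cv2.imwrite("pics/"+name,cv2.resize(i["color"][y0:y1,x0:x1,::-1],None,fx=k,fy=k,interpolation=cv2.INTER_CUBIC))
E
python3 - <<'E'
from h import *
T=cam("top");S=cam("side")
crop(T,(140,160,350,245),3.8,"t1.png");crop(S,(190,135,330,285),4,"s1.png")
for n,i in(("top",T),("side",S)):
    for nm,lo,hi,z in(("green",(45,80,60),(75,255,255),.003),("red",(0,150,80),(6,255,255),.025),("red2",(174,150,80),(180,255,255),.025),("yellow",(18,120,120),(30,255,255),.072),("blue",(100,120,50),(118,255,255),.018)):
        for a,c,l in blobs(mask(i,lo,hi,(130,130,360,290)),25):
            r=rect(l);print(n,nm,a,np.round(c,1),np.round(plane(i,c,z)[0]*1000),"rect px",np.round(r[0],1),np.round(r[1],1),round(r[2],1),"corners",np.round(plane(i,cv2.boxPoints(r),z)[:,:2]*1000).tolist())
E
```

```text
top green 877 [258.7 209.8] [ 475. -104.    3.] rect px [259. 209.] [54. 22.] 90.0 corners [[586.0, -63.0], [585.0, -150.0], [371.0, -147.0], [372.0, -60.0]]
top red 146 [261.5 214.7] [ 455. -115.   25.] rect px [262.  214.5] [35.  4.] 90.0 corners [[524.0, -109.0], [524.0, -125.0], [387.0, -123.0], [387.0, -108.0]]
top yellow 890 [183.3 209.2] [478. 183.  72.] rect px [190.  211.5] [20.  92.1] 89.1 corners [[507.0, 334.0], [508.0, -17.0], [432.0, -18.0], [430.0, 332.0]]
top blue 41 [241.8 209.2] [477. -38.  18.] rect px [242.  209.5] [23.  2.] 90.0 corners [[521.0, -35.0], [521.0, -43.0], [431.0, -42.0], [431.0, -34.0]]
top blue 43 [165.9 202.6] [506. 262.  18.] rect px [164.5 203.5] [13.  5.] -0.0 corners [[493.0, 294.0], [513.0, 294.0], [513.0, 242.0], [493.0, 242.0]]
top blue 80 [165.6 221.1] [434. 263.  18.] rect px [162.5 220. ] [ 8. 19.] 90.0 corners [[454.0, 313.0], [453.0, 238.0], [422.0, 238.0], [423.0, 313.0]]
side green 69 [261.1 208.8] [570. -87.   3.] rect px [261.  208.5] [8.9 8.5] 63.4 corners [[555.0, -66.0], [589.0, -51.0], [584.0, -103.0], [552.0, -116.0]]
side green 539 [227.6 220.5] [ 443. -117.    3.] rect px [228.9 218.7] [16.1 52.9] 80.5 corners [[370.0, -60.0], [551.0, -64.0], [528.0, -156.0], [358.0, -149.0]]
side red 187 [230.5 214.8] [ 452. -120.   25.] rect px [230.5 214.7] [ 4.5 43.6] 79.6 corners [[384.0, -107.0], [528.0, -107.0], [522.0, -132.0], [380.0, -132.0]]
side yellow 456 [215.8 161.6] [481. 176.  72.] rect px [219.8 162.3] [58.  16.6] 46.7 corners [[431.0, 335.0], [505.0, 438.0], [549.0, 19.0], [486.0, -44.0]]
side blue 232 [214.7 188.1] [449.  74.  18.] rect px [214.3 185.9] [62.6 23.3] 47.6 corners [[371.0, 243.0], [467.0, 364.0], [522.0, -44.0], [440.0, -117.0]]
```

View pics/t1.png

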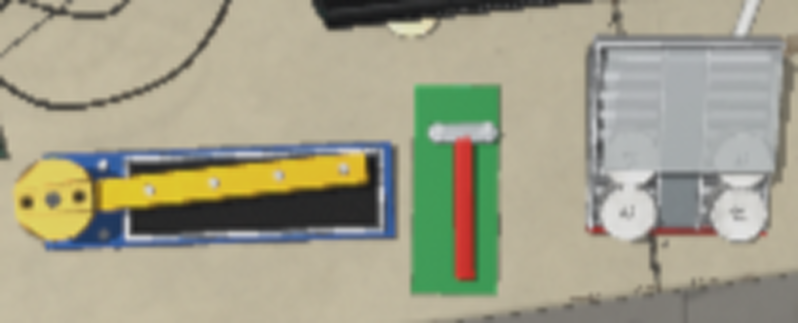

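View pics/s1.png

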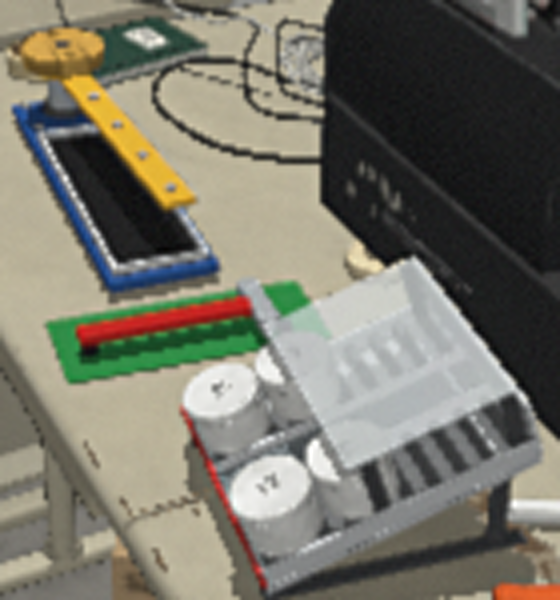

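```bash
python3 - <<'E'
from h import *
T=cam("top");S=cam("side");R=lambda v:np.round(np.asarray(v)*1000,1).tolist()
def dark(i,box,n):
    x0,y0,x1,y1=box;v=cv2.resize(i["hsv"][y0:y1,x0:x1,2],None,fx=8,fy=8,interpolation=cv2.INTER_CUBIC)
    m=(v<n).astype(np.uint8);return [(a,(c+.5)/8-.5+np.array([x0,y0])) for a,c,l in blobs(m,60)]
for a,c in dark(T,(142,203,167,223),120): print("T dark",a,c.round(2),R(plane(T,c,.09)[0]))
for a,c in dark(S,(193,140,217,158),110): print("S dark",a,c.round(2),R(plane(S,c,.09)[0]))
# spanner
for i,n in((T,"T"),(S,"S")):
    m=mask(i,(0,150,80),(6,255,255),(190,190,285,235)); b=max(blobs(m),key=lambda q:q[0]);r=rect(b[2])
    ys,xs=np.nonzero(b[2]);l=cv2.fitLine(np.c_[xs,ys].astype(np.float32),cv2.DIST_L2,0,.01,.01).ravel()
    e=[l[2:]+l[:2]*t for t in(-15,15)];p=plane(i,e,.025);d=p[1]-p[0];d*=-np.sign(d[0])
    pp=plane(i,np.c_[xs,ys],.025);print(n,"handle c",R(pp.mean(0)),"yaw of tail dir",np.degrees(np.arctan2(d[1],d[0])).round(1),"x ext",R([pp[:,0].min(),pp[:,0].max()]))
# steel head: low-sat bright around the head
m=mask(T,(0,0,120),(180,60,255),(250,188,275,201))
for a,c,l in blobs(m,8): print("T head",a,c.round(1),R(plane(T,c,.025)[0]))
m=mask(S,(0,0,90),(180,70,255),(245,200,262,222))
for a,c,l in blobs(m,8): print("S head",a,c.round(1),R(plane(S,c,.025)[0]))
# tray edges (top)
m=mask(T,(98,90,40),(122,255,255),(150,190,250,235));ys,xs=np.nonzero(m)
far=np.array([(x,ys[xs==x].min()-.5) for x in range(172,242) if (xs==x).any()]);near=np.array([(x,ys[xs==x].max()+.5) for x in range(172,242) if (xs==x).any()])
for n,e in(("far",far),("near",near)):
    p=plane(T,e,.018);l=cv2.fitLine(p[:,:2].astype(np.float32)*1000,cv2.DIST_HUBER,0,.01,.01).ravel();l[:2]*=np.sign(l[1]);print(n,len(e),"dir yaw-90",np.degrees(np.arctan2(-l[0],l[1])).round(2),l[2:].round(1))
print("tray end",R(plane(T,[(xs.max()+.5,209)],.018)[0]))
# rack stop
for i,n,bx in((T,"T",(285,215,350,228)),(S,"S",(230,230,262,290))):
    m=mask(i,(0,90,50),(8,255,255),bx)|mask(i,(170,90,50),(180,255,255),bx);ys,xs=np.nonzero(m);p=plane(i,np.c_[xs,ys],.035)
    l=cv2.fitLine(p[:,:2].astype(np.float32)*1000,cv2.DIST_HUBER,0,.01,.01).ravel();print(n,"stop",len(xs),"px",xs.min(),xs.max(),"ext y",R([p[:,1].min(),p[:,1].max()]),"mean",R(p.mean(0)),l.round(3))
# lids
for i,n,bx in((T,"T",(293,200,348,226)),(S,"S",(228,220,275,280))):
  for th in(205,220,235):
    m=mask(i,(0,0,th),(180,40,255),bx)
    for a,c,l in blobs(m,40):
        ys,xs=np.nonzero(l);hull=cv2.convexHull(np.c_[xs,ys].astype(np.int32));M=cv2.moments(hull);c=np.array([M["m10"],M["m01"]])/M["m00"];print(n,"lid",th,a,c.round(2),R(plane(i,c,.068)[0]),"bbox",xs.min(),xs.max(),ys.min(),ys.max())
E
```

```text
T dark 937 [164.36 206.12] [489.8, 250.5, 90.0]
T dark 295 [160.33 211.29] [470.6, 265.5, 90.0]
T dark 375 [153.42 212.17] [467.5, 291.4, 90.0]
T dark 2311 [164.08 219.03] [441.5, 251.2, 90.0]
T dark 278 [146.65 212.88] [465.2, 316.9, 90.0]
S dark 203 [206.12 140.46] [484.4, 342.8, 90.0]
S dark 2497 [214.34 148.15] [497.6, 258.2, 90.0]
S dark 159 [195.32 144.12] [434.7, 319.6, 90.0]
S dark 243 [193.35 146.5 ] [422.4, 298.9, 90.0]
S dark 155 [204.94 145.65] [467.9, 293.1, 90.0]
S dark 1518 [200.83 151.85] [439.5, 240.3, 90.0]
S dark 187 [202.29 156.1 ] [436.4, 201.3, 90.0]
S dark 68 [215.98 155.8 ] [486.1, 188.0, 90.0]
T handle c [454.7, -114.7, 25.0] yaw of tail dir 179.6 x ext [387.3, 524.1]
S handle c [452.3, -119.9, 25.0] yaw of tail dir 179.9 x ext [382.6, 524.7]
T head 133 [265.4 194.4] [534.0, -131.0, 25.0]
S head 209 [254.2 207.9] [537.7, -105.6, 25.0]
far 61 dir yaw-90 1.54 [520.4  86.9]
near 61 dir yaw-90 1.7 [425.1 102.5]
tray end [478.0, -44.1, 18.0]
T stop 40 px 296 341 ext y [-421.4, -247.7] mean [429.7, -328.4, 35.0] [ 2.20000e-02  1.00000e+00  4.29228e+02 -3.22647e+02]
S stop 81 px 235 256 ext y [-440.7, -249.7] mean [426.4, -352.3, 35.0] [ 2.00000e-02  1.00000e+00  4.26418e+02 -3.52242e+02]
T lid 205 152 [305.16 213.47] [457.1, -279.3, 68.0] bbox 299 311 205 222
T lid 205 100 [334.28 216.36] [445.0, -389.1, 68.0] bbox 329 340 211 222
S lid 205 212 [247.42 230.78] [457.8, -275.0, 68.0] bbox 236 260 223 238
S lid 205 44 [269.75 250.  ] [486.8, -375.2, 68.0] bbox 267 274 245 254
S lid 205 214 [256.86 256.43] [445.7, -389.0, 68.0] bbox 248 266 249 264
S lid 220 158 [244.52 232.11] [448.0, -278.4, 68.0] bbox 236 253 226 238
S lid 220 188 [256.85 256.37] [445.7, -388.7, 68.0] bbox 248 266 249 263
```

```bash
python3 -m handwheel '16.5 -32 0 0 0 15.4 1;16.5 -32 0 0 0 15.4 1;16.5 -32 0 0 0 15.4 1;16.5 -32 0 0 0 15.4 1;16.5 -32 0 0 0 15.4 1;16.5 -32 0 0 0 15.4 1;16.5 -32 0 0 0 15.4 1;16.5 -32 0 0 0 15.4 1' 60
python3 - <<'E'
from h import *
T=cam("top")
for off in(-28,-22):
  for r in((-60,-20),(200,300)):
    ys=np.arange(r[0],r[1],1.5);piv=np.array([467.6,291.6]);yd=np.array([-.028,.9996]);xd=np.array([.9996,.028])
    P=np.array([np.r_[piv+xd*off+yd*(y-291.6),26]/1000 for y in ys]);uv=proj(T,P).astype(np.float32)
    c=cv2.remap(T["color"],uv[None,:,0],uv[None,:,1],cv2.INTER_LINEAR)[0]
    print(off,[(round(float(y),1),*map(int,k)) for y,k in list(zip(ys,c))[::2]])
E
```

```text
time_s: 0.97
position: [0.2962, 0.2368, 0.2315]
tool_rot: [[-1.0, -0.002, 0.001], [-0.002, 1.0, 0.0], [-0.001, 0.0, -1.0]]
ft_force: [0.9, 0.5, 0.3]
grip_width: 0.0853
gripper_force: 0.0
-28 [(-60.0, 142, 159, 126), (-57.0, 179, 175, 151), (-54.0, 187, 180, 157), (-51.0, 187, 180, 156), (-48.0, 167, 160, 141), (-45.0, 124, 122, 116), (-42.0, 76, 92, 126), (-39.0, 57, 89, 142), (-36.0, 62, 91, 137), (-33.0, 93, 105, 128), (-30.0, 154, 157, 162), (-27.0, 109, 110, 112), (-24.0, 69, 69, 70), (-21.0, 44, 44, 44)]
-28 [(200.0, 40, 40, 40), (203.0, 40, 40, 40), (206.0, 39, 39, 39), (209.0, 40, 40, 41), (212.0, 40, 41, 41), (215.0, 41, 41, 41), (218.0, 41, 41, 40), (221.0, 41, 41, 41), (224.0, 40, 41, 41), (227.0, 67, 67, 68), (230.0, 120, 121, 122), (233.0, 195, 196, 200), (236.0, 125, 130, 144), (239.0, 71, 85, 111), (242.0, 40, 60, 94), (245.0, 34, 57, 93), (248.0, 34, 57, 93), (251.0, 38, 59, 93), (254.0, 44, 63, 95), (257.0, 49, 67, 96), (260.0, 44, 64, 96), (263.0, 39, 60, 95), (266.0, 36, 59, 94), (269.0, 42, 60, 91), (272.0, 60, 68, 83), (275.0, 107, 101, 77), (278.0, 152, 140, 80),
[... 538 characters left out ...]
206.0, 40, 40, 40), (209.0, 41, 40, 40), (212.0, 40, 40, 40), (215.0, 40, 40, 40), (218.0, 40, 40, 40), (221.0, 40, 40, 40), (224.0, 40, 40, 40), (227.0, 66, 66, 67), (230.0, 118, 119, 120), (233.0, 182, 184, 188), (236.0, 117, 123, 137), (239.0, 67, 81, 108), (242.0, 38, 60, 94), (245.0, 33, 56, 92), (248.0, 33, 57, 93), (251.0, 33, 57, 93), (254.0, 34, 57, 93), (257.0, 34, 58, 94), (260.0, 34, 57, 93), (263.0, 36, 57, 92), (266.0, 47, 62, 88), (269.0, 77, 79, 80), (272.0, 127, 114, 71), (275.0, 193, 176, 87), (278.0, 217, 201, 95), (281.0, 223, 207, 98), (284.0, 224, 208, 98), (287.0, 224, 207, 98), (290.0, 224, 208, 98), (293.0, 224, 208, 98), (296.0, 225, 209, 99), (299.0, 224, 208, 97)]
```

```bash
python3 -m handwheel '18 -34.9 0 0 0 0 1;18 -34.9 0 0 0 0 1;18 -34.9 -5 0 0 0 0.6;18 -34.9 -11 0 0 0 0.6;18 -34.9 -11 0 0 0 0.6;18 -34.9 -11 0 0 0 0.6;18 -34.9 -11 0 0 0 0.6;18 -34.9 -11 0 0 0 0.6' >/dev/null;  python3 -m handwheel '0 0 0 0 0 0 0.6; 0 0 0 0 0 0 0.6; 0 0 0 0 0 0 0.6'
```

```text
time_s: 1.93
position: [0.4419, -0.0444, 0.1498]
tool_rot: [[-1.0, -0.001, -0.001], [-0.001, 1.0, 0.0], [0.001, 0.0, -1.0]]
ft_force: [-1.0, -0.1, -0.5]
grip_width: 0.0513
gripper_force: 0.0
```

```bash
python3 -m handwheel '3.5 -7 -5 0 0 0 0.6;3.5 -7 -5 0 0 0 0.6;3.5 -7 -5 0 0 0 0.6;3.5 -7 -5 0 0 0 0.6;3.5 -7 -5 0 0 0 0.6'
python3 - <<'E'
from h import *
T=cam("top");S=cam("side");R=lambda v:np.round(np.asarray(v)*1000,1).tolist()
for i,n in((T,"T"),(S,"S")):
    m=mask(i,(0,150,80),(6,255,255),(190,190,285,235));ys,xs=np.nonzero(m);pp=plane(i,np.c_[xs,ys],.025);print(n,len(xs),R(pp.mean(0)),R(pp.min(0)),R(pp.max(0)))
crop(S,(190,135,330,285),4,"s2.png")
E
```

```text
time_s: 2.35
position: [0.4768, -0.1136, 0.1003]
tool_rot: [[-1.0, -0.002, -0.0], [-0.002, 1.0, 0.0], [0.0, 0.0, -1.0]]
ft_force: [0.8, 1.0, 0.6]
grip_width: 0.051
gripper_force: 0.0
T 24 [420.4, -114.1, 25.0] [406.8, -120.0, 25.0] [434.1, -108.2, 25.0]
S 182 [452.8, -120.3, 25.0] [382.6, -132.7, 25.0] [524.7, -106.6, 25.0]
```

View pics/s2.png

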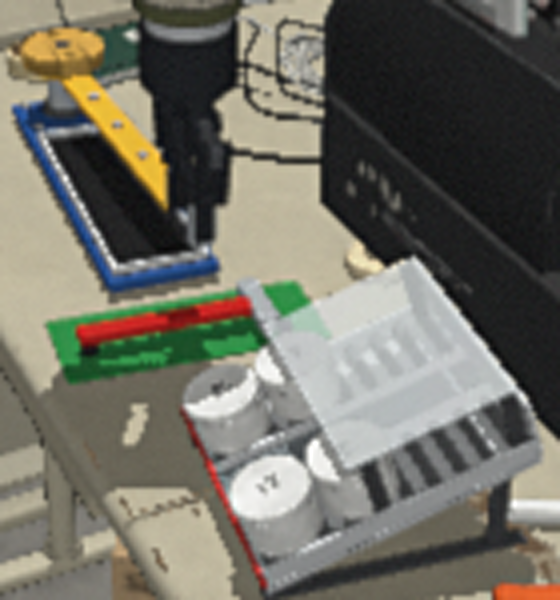

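The side view shows the open gripper above the red handle (its shadow falls on the handle at about (190,318) in the crop), and the spanner hasn't moved. I'll descend and grip.

```bash
python3 -m handwheel '0 -0.1 -4 0 0 0 0.6;0 -0.1 -7 0 0 0 0.6;0 -0.1 -8.6 0 0 0 0.6;0 -0.1 -9.2 0 0 0 0.6;0 -0.1 -9.2 0 0 0 0.6;0 -0.1 -9.2 0 0 0 0.3;0 -0.1 -9.2 0 0 0 0;0 -0.1 -9.2 0 0 0 0' 100; python3 -m handwheel '0 0 0 0 0 0 0;0 0 0 0 0 0 0;0 0 0 0 0 0 0;0 0 0 0 0 0 0;0 0 0 0 0 0 0'
```

```text
time_s: 3.12
position: [0.4779, -0.1161, 0.0094]
tool_rot: [[-1.0, -0.001, 0.003], [-0.001, 1.0, -0.002], [-0.003, -0.002, -1.0]]
ft_force: [-4.4, -1.0, 9.7]
grip_width: 0.0175
gripper_force: 98.6
time_s: 3.53
position: [0.4779, -0.1163, 0.0095]
tool_rot: [[-1.0, -0.0, 0.003], [-0.0, 1.0, -0.002], [-0.003, -0.002, -1.0]]
ft_force: [-2.1, -1.1, 8.4]
grip_width: 0.0175
gripper_force: 97.7
```

```bash
python3 -m handwheel '0 0 1 0 0 0 0;0 0 4 0 0 0 0;0 0 8 0 0 0 0;0 0 12 0 0 0 0;0 0 16 0 0 0 0;0 0 16 0 0 0 0;0 0 16 0 0 0 0'
python3 - <<'E'
from h import *
T=cam("top");S=cam("side")
a=cv2.resize(S["color"][110:260,190:320,::-1],None,fx=3,fy=3,interpolation=cv2.INTER_CUBIC);b=cv2.resize(T["color"][160:260,200:320,::-1],None,fx=3,fy=3,interpolation=cv2.INTER_CUBIC)
o=np.zeros((450,750,3),np.uint8);o[:450,:390]=a;o[:300,390:750]=b;cv2.imwrite("pics/c3.png",o)
E
```

```text
time_s: 4.12
position: [0.4777, -0.116, 0.1701]
tool_rot: [[-1.0, -0.001, 0.005], [-0.001, 1.0, -0.003], [-0.005, -0.003, -1.0]]
ft_force: [0.5, -0.2, -1.7]
grip_width: 0.0175
gripper_force: 98.5
```

View pics/c3.png

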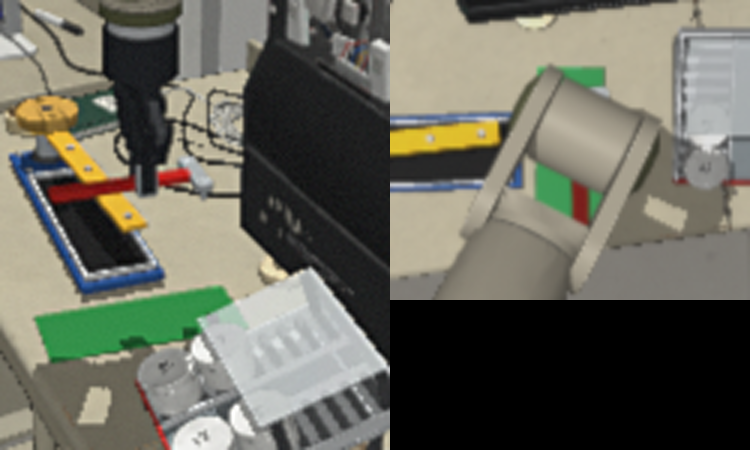

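```bash
python3 - <<'E'
from h import *
T=cam("top");S=cam("side");R=lambda v:np.round(np.asarray(v)*1000,1).tolist()
for i,n,f,bx in((T,"T","top0",(251,188,271,201)),(S,"S","side0",(246,202,262,222))):
    I=np.load(f"pics/{f}.npy");x0,y0,x1,y1=bx
    # non-green-ness weighted: use R channel vs mat
    c=I[y0:y1,x0:x1].astype(float);
    w=np.clip((np.minimum(c[...,0],c[...,2])-90)/80,0,1);Y,X=np.mgrid[y0:y1,x0:x1]
    print(n,w.sum(),R(plane(i,[(np.sum(w*X)/w.sum(),np.sum(w*Y)/w.sum())],.025)[0]))
    print(np.round(w*9).astype(int))
E
```

```text
T 77.125 [534.6, -114.6, 25.0]
[[0 0 0 0 0 0 0 0 0 0 0 0 0 0 0 0 0 0 0 0]
 [0 0 0 0 0 0 0 0 0 0 0 0 0 0 0 0 0 0 0 0]
 [0 0 0 0 0 0 0 0 0 0 0 0 0 0 0 0 0 0 0 0]
 [0 0 0 0 0 0 0 0 0 0 0 0 0 0 0 0 0 0 0 0]
 [0 0 0 4 5 3 2 2 2 3 4 4 4 4 4 5 7 9 4 0]
 [0 0 7 9 9 9 9 9 9 9 9 9 9 9 9 9 9 9 8 2]
 [0 2 9 9 9 9 9 9 9 9 9 9 9 9 9 9 9 9 9 7]
 [0 2 9 9 9 9 9 9 9 9 9 8 9 9 9 9 9 9 9 6]
 [0 0 6 9 9 9 9 9 9 5 4 3 3 9 9 9 9 9 7 1]
 [0 0 0 3 3 2 3 3 2 0 0 0 0 2 2 2 1 3 1 0]
 [0 0 0 0 0 0 0 0 0 0 0 0 0 0 0 0 0 0 0 0]
 [0 0 0 0 0 0 0 0 0 0 0 0 0 0 0 0 0 0 0 0]
 [0 0 0 0 0 0 0 0 0 0 0 0 0 0 0 0 0 0 0 0]]
S 140.38750000000002 [536.9, -115.6, 25.0]
[[8 7 7 7 7 7 7 7 7 7 7 7 7 8 8 8]
 [8 8 7 7 7 7 7 7 7 7 7 7 7 8 8 8]
 [7 7 7 8 8 8 9 9 8 7 7 8 8 7 8 8]
 [8 8 8 8 9 9 9 9 9 8 7 7 6 4 4 4]
 [8 8 7 6 8 9 9 9 9 4 0 0 0 0 0 0]
 [6 4 3 1 5 9 9 9 9 7 0 0 0 0 0 0]
 [0 0 0 0 1 6 9 9 9 8 1 0 0 0 0 0]
 [0 0 0 0 0 0 5 9 9 9 6 0 0 0 0 0]
 [0 0 0 0 0 0 1 9 9 9 9 7 0 0 0 0]
 [0 0 0 0 0 0 0 8 9 9 9 8 1 0 0 0]
 [0 0 0 0 0 0 0 4 9 9 9 9 7 0 0 0]
 [0 0 0 0 0 0 0 1 9 9 9 9 9 6 0 0]
 [0 0 0 0 0 0 0 0 5 9 9 9 8 5 5 7]
 [0 0 0 0 0 0 0 0 0 4 8 9 9 8 8 9]
 [0 0 0 0 0 0 0 0 0 4 9 9 9 9 8 9]
 [0 0 0 0 0 0 0 0 0 0 8 9 9 9 9 9]
 [0 0 0 0 0 0 0 0 0 0 4 9 9 8 9 9]
 [0 0 0 0 0 0 0 0 0 0 0 5 9 9 9 9]
 [0 0 0 0 0 0 0 0 0 0 0 1 9 9 9 9]
 [0 0 0 0 0 0 0 0 0 0 2 2 5 9 9 9]]
```

```bash
for k in 1; do python3 -m handwheel '-3.4 20 0 0 0 3 0;-3.4 20 0 0 0 3 0;-3.4 20 0 0 0 3 0;-3.4 20 0 0 0 3 0;-3.4 20 0 0 0 3 0;-3.4 20 0 0 0 3 0;-3.4 20 0 0 0 3 0'; python3 -m handwheel '-3.34 20.1 0 0 0 3 0;-3.34 20.1 0 0 0 3 0;-3.34 20.1 0 0 0 3 0;-3.34 20.1 0 0 0 3 0;-3.34 20.1 0 0 0 3 0;-3.34 20.1 0 0 0 3 0;-3.34 20.1 0 0 0 3 0;-3.34 20.1 0 0 0 3 0'; done; python3 -m handwheel '0 0 -2 0 0 0 0;0 0 -4 0 0 0 0;0 0 -5 0 0 0 0;0 0 -5.5 0 0 0 0;0 0 -5.5 0 0 0 0;0 0 -5.5 0 0 0 0'
```

```text
time_s: 4.9
position: [0.4423, 0.0857, 0.1668]
tool_rot: [[-0.998, -0.057, -0.002], [-0.057, 0.998, 0.0], [0.002, 0.0, -1.0]]
ft_force: [-0.6, -0.1, -0.4]
grip_width: 0.0174
gripper_force: 98.7
time_s: 5.57
position: [0.4102, 0.2841, 0.167]
tool_rot: [[-0.995, -0.105, -0.001], [-0.105, 0.995, -0.001], [0.001, -0.001, -1.0]]
ft_force: [0.4, -0.9, -1.8]
grip_width: 0.0174
gripper_force: 98.9
time_s: 6.07
position: [0.4105, 0.2843, 0.1131]
tool_rot: [[-0.995, -0.104, 0.0], [-0.104, 0.995, 0.0], [-0.0, -0.0, -1.0]]
ft_force: [-0.7, 0.3, -1.4]
grip_width: 0.0175
gripper_force: 98.9
```

```bash
python3 - <<'E'
from h import *
T=cam("top");S=cam("side")
a=cv2.resize(S["color"][110:180,165:235,::-1],None,fx=5.6,fy=5.6,interpolation=cv2.INTER_CUBIC);b=cv2.resize(T["color"][180:250,130:200,::-1],None,fx=5.6,fy=5.6,interpolation=cv2.INTER_CUBIC)
cv2.imwrite("pics/c4.png",np.hstack([a,b]))
p=np.array([.4676,.2916,.09]);d=np.array([-.1045,.9945,0])*.026;print(proj(T,[p,p+d,p-d]).round(1).tolist(),proj(S,[p,p+d,p-d]).round(1).tolist())
E
```

```text
[[153.4, 212.2], [146.5, 213.0], [160.3, 211.4]] [[204.9, 145.8], [202.8, 143.4], [207.1, 148.3]]
```

View pics/c4.png

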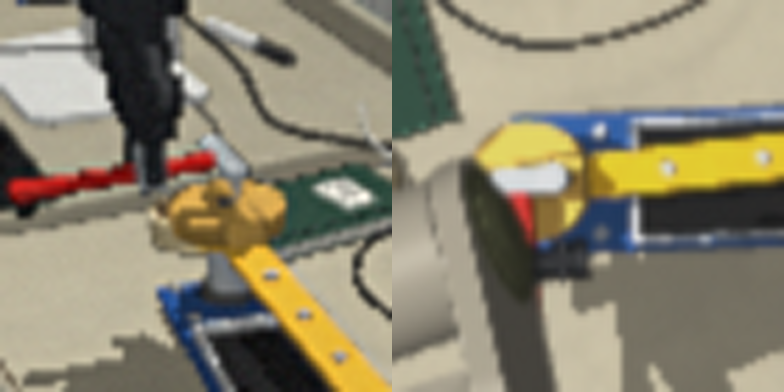

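```bash
python3 - <<'E'
from h import *
T=cam("top");S=cam("side")
p=np.array([.4676,.2916,.1276]);d=np.array([-.1045,.9945,0])
print("exp top",proj(T,[p-d*.036,p-d*.026,p,p-d*.010]).round(2).tolist(),"exp side",proj(S,[p-d*.036,p,p+d*.036]).round(2).tolist())
c=T["color"][203:222,146:166];print("T sat");print(T["hsv"][203:222,146:166,1]);
print("S sat");print(S["hsv"][130:148,196:214,1])
E
```

```text
exp top [[160.33, 210.81], [157.61, 211.13], [150.54, 211.95], [153.26, 211.63]] exp side [[207.48, 140.31], [204.43, 137.0], [201.48, 133.81]]
T sat
[[ 48  58  89 134 137 140 140 139 140 139 139 137 127 109  66  75 158 169
  164 105]
 [ 62 108 141 144 142 140 140 142 142 143 142 143 142 142 139 111  23 150
  164 115]
 [113 147 145 143 142 142 142 143 143 143 142 143 143 144 143 141 128   9
  148 149]
 [145 144 141 142 142 142 143 143 143 143 142 143 143 143 142 144 149 119
   56 119]
 [145 142 142 142 142 143 143 142 140 142 144 149 153 152 150 150 151 144
   76  75]
 [142 142 143 140 142 144 149 149 144 142 134 126 117 126 142 149 149 148
  144 173]
 [141 137 131 123 122 121 118 103  95  83  49  21  13  28  86 143 145 148
  156 195]
 [ 98  71  51  25  21  19  13   7   9   9   4   4   3   2   8  93 145 151
  161 194]
 [ 52  23   6   4   5   3   5   6   6   4   3   3   3   6   6  22 135 155
  161 193]
 [ 39  11   6   6   6   6   5   5   6   6   5   3   3   5   8  20 140 152
  158 191]
 [ 66  34   7   6   5   4   2   4   7   5   4   4   2   5  15 107 150 153
  159 185]
 [ 66  60  20  
[... 1322 characters left out ...]
 25  47  45  43  42  43]
 [214 227 229 229 225 238 207  96  17  11  10  12   9  29  44  41  43  43]
 [216 176 168 171 175 166  83  41  15  18  11  12  16   6  41  39  41  41]
 [ 82  39  42  38  38  30  35  38  35  11  19  22  12  32  35  30  31  37]
 [ 36  29  30  40  38  46 113 138 143 114  35   4 107 151 129  85  50  38]
 [ 33  48 125 145 146 145 160 159 160 148  83  27 142 162 159 152 146 129]
 [105 147 162 160 161 161 162 163 160 155 123  99 157 159 159 156 158 158]
 [163 162 159 159 157 157 154 139  92  81  80 124 158 159 158 155 157 158]
 [160 157 157 157 156 158 161 141  63  53 105 147 158 157 158 155 158 157]
 [158 155 157 156 158 154 160 153 151 150 153 161 157 155 157 158 157 158]]
```

```bash
python3 -m handwheel '0 0.13 -0.8 0 0 0 0;0 0.13 -1.2 0 0 0 0;0 0.13 -1.6 0 0 0 0;0 0.13 -1.9 0 0 0 0;0 0.13 -2.1 0 0 0 0;0 0.13 -2.1 0 0 0 0'
```

```text
time_s: 6.77
position: [0.4096, 0.2864, 0.0913]
tool_rot: [[-0.994, -0.106, -0.001], [-0.106, 0.994, -0.0], [0.001, -0.0, -1.0]]
ft_force: [-0.7, -0.6, -1.6]
grip_width: 0.0172
gripper_force: 99.0
```

```bash
python3 -m handwheel '0 0 -0.3 0 0 0 0;0 0 -0.5 0 0 0 0;0 0 -0.65 0 0 0 0;0 0 -0.65 0 0 0 0'
```

```text
time_s: 7.1
position: [0.4097, 0.2864, 0.085]
tool_rot: [[-0.994, -0.105, -0.0], [-0.105, 0.994, -0.0], [0.0, -0.0, -1.0]]
ft_force: [0.6, -0.1, -1.9]
grip_width: 0.0176
gripper_force: 99.0
```

```bash
python3 -m handwheel '0.12 -0.69 0 0 0 7 0;0.32 -1.37 0 0 0 14 0;0.6 -2.01 0 0 0 21 0;0.95 -2.62 0 0 0 28 0;1.38 -3.18 0 0 0 35 0;1.87 -3.68 0 0 0 42 0;2.43 -4.12 0 0 0 49 0;2.43 -4.12 0 0 0 49 0' 120; python3 -c "
from rig import status;s=status.observe();print(s['wrist_torque'],s['q'])"
```

```text
time_s: 7.77
position: [0.4353, 0.2452, 0.0855]
tool_rot: [[-0.569, -0.823, 0.002], [-0.823, 0.569, 0.001], [-0.002, -0.001, -1.0]]
ft_force: [0.5, 0.2, -1.4]
grip_width: 0.017
gripper_force: 120.9
[ 0.16440563 -0.20506801 -0.08246932] [ 1.57818566e+01  2.62324841e+01  9.47554651e+01  2.74116511e-02
  5.89135250e+01 -1.29585638e+02]
```

```bash
python3 -m handwheel '0.6 -0.37 0 0 0 7 0;1.24 -0.66 0 0 0 14 0;1.91 -0.87 0 0 0 21 0;2.4 -0.97 0 0 0 26 0;2.4 -0.97 0 0 0 26 0;2.4 -0.97 0 0 0 26 0'; python3 - <<'E'
from h import *
s=status.observe();print(s['wrist_torque'])
T=cam("top");S=cam("side")
a=cv2.resize(S["color"][100:190,160:260,::-1],None,fx=4,fy=4,interpolation=cv2.INTER_CUBIC);b=cv2.resize(T["color"][130:230,130:230,::-1],None,fx=3.6,fy=3.6,interpolation=cv2.INTER_CUBIC)
cv2.imwrite("pics/c5.png",np.hstack([a,b]))
for i,n,z in((T,"T",.072),(S,"S",.072)):
    m=mask(i,(18,120,120),(30,255,255),(130,120,260,240));ys,xs=np.nonzero(m);p=plane(i,np.c_[xs,ys],z)[:,:2]*1000
    r=np.hypot(*(p-[467.6,291.6]).T);k=(r>70)&(r<300);l=cv2.fitLine(p[k].astype(np.float32),cv2.DIST_L2,0,.01,.01).ravel();print(n,k.sum(),np.degrees(np.arctan2(l[1],l[0])),l[2:])
E
```

```text
time_s: 8.27
position: [0.4585, 0.2362, 0.0854]
tool_rot: [[-0.158, -0.987, 0.001], [-0.987, 0.158, 0.001], [-0.002, -0.001, -1.0]]
ft_force: [1.7, 4.3, -2.3]
grip_width: 0.0169
gripper_force: 120.9
[ 0.86853183 -0.33211549 -0.21259844]
T 439 -13.854685 [645.70526 247.59445]
S 154 -16.248194 [606.2461  252.06966]
```

View pics/c5.png

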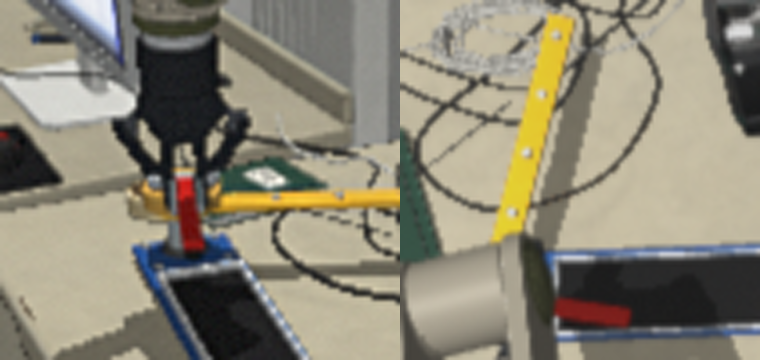

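```bash
cat > bar.py <<'E'
from h import *
s=status.observe();print("F",np.round(s["ft_force"],1),"M",np.round(s['wrist_torque'],2))
T=cam("top");m=mask(T,(18,120,120),(30,255,255),(130,120,260,240));ys,xs=np.nonzero(m);p=plane(T,np.c_[xs,ys],.072)[:,:2]*1000
r=np.hypot(*(p-[467.6,291.6]).T);k=(r>70)&(r<300);l=cv2.fitLine(p[k].astype(np.float32),cv2.DIST_L2,0,.01,.01).ravel();print("bar",k.sum(),"dir",np.degrees(np.arctan2(l[1],l[0])))
E
python3 -m handwheel '0.15 -0.02 0 0 0 1.5 0;0.3 -0.04 0 0 0 3 0;0.3 -0.04 0 0 0 3 0;0.3 -0.04 0 0 0 3 0'; python3 bar.py;  python3 -m handwheel '0.2 -0.02 0 0 0 2 0;0.2 -0.02 0 0 0 2 0;0.2 -0.02 0 0 0 2 0'; python3 bar.py
```

```text
time_s: 8.7
position: [0.4613, 0.2363, 0.0855]
tool_rot: [[-0.106, -0.994, 0.001], [-0.994, 0.106, 0.002], [-0.002, -0.001, -1.0]]
ft_force: [1.5, 7.7, -3.8]
grip_width: 0.017
gripper_force: 120.7
F [ 1.5  7.7 -3.8] M [ 1.39 -0.36 -0.24]
bar 438 dir -12.154035
time_s: 9.0
position: [0.4628, 0.2363, 0.0854]
tool_rot: [[-0.072, -0.997, 0.0], [-0.997, 0.072, 0.003], [-0.003, -0.0, -1.0]]
ft_force: [0.2, 10.2, -3.5]
grip_width: 0.0168
gripper_force: 120.9
F [ 0.2 10.2 -3.5] M [ 1.64 -0.07 -0.47]
bar 436 dir -11.411983
```

```bash
python3 -m handwheel '0.13 0.06 0 0 0 1.3 0;0.25 0.12 0 0 0 2.5 0;0.25 0.12 0 0 0 2.5 0;0.25 0.12 0 0 0 2.5 0'; python3 bar.py
```

```text
time_s: 9.38
position: [0.4639, 0.2364, 0.085]
tool_rot: [[-0.03, -1.0, -0.004], [-1.0, 0.03, 0.001], [-0.001, 0.004, -1.0]]
ft_force: [-5.4, 2.7, -0.1]
grip_width: 0.0167
gripper_force: 122.5
F [-5.4  2.7 -0.1] M [ 0.51  0.75 -1.6 ]
bar 432 dir -11.478938
```

```bash
python3 -m handwheel '-0.37 0.02 0 0 0 -3.7 0;-0.73 0.03 0 0 0 -7.3 0;-0.73 0.03 0 0 0 -7.3 0;-0.73 0.03 0 0 0 -7.3 0'; python3 bar.py; python3 -m handwheel '0 0 0.5 0 0 0 0;0 0 1 0 0 0 0;0 0 2 0 0 0 0;0 0 5 0 0 0 0;0 0 8 0 0 0 0;0 0 8 0 0 0 0'; python3 bar.py
```

```text
time_s: 9.77
position: [0.458, 0.2364, 0.0853]
tool_rot: [[-0.151, -0.989, -0.0], [-0.989, 0.151, -0.0], [0.001, 0.0, -1.0]]
ft_force: [0.6, -0.6, -2.3]
grip_width: 0.0171
gripper_force: 120.9
F [ 0.6 -0.6 -2.3] M [-0.02 -0.04 -0.1 ]
bar 443 dir -11.273063
time_s: 10.32
position: [0.4606, 0.2371, 0.171]
tool_rot: [[-0.151, -0.988, 0.01], [-0.988, 0.152, 0.002], [-0.004, -0.009, -1.0]]
ft_force: [1.1, 1.4, -1.0]
grip_width: 0.0165
gripper_force: 121.1
F [ 1.1  1.4 -1. ] M [ 0.04 -0.08  0.02]
bar 439 dir -11.154535
```

```bash
python3 -m handwheel '0.9 -17 0 0 0 -41 0;0.9 -17 0 0 0 -41 0;0.9 -17 0 0 0 -41 0;0.9 -17 0 0 0 -41 0;0.9 -17 0 0 0 -41 0;0.9 -17 0 0 0 -41 0;0.9 -17 0 0 0 -41 0;0.9 -17 0 0 0 -41 0' 100;python3 -m handwheel '0.8 -17.1 0 0 0 -40.3 0;0.8 -17.1 0 0 0 -40.3 0;0.8 -17.1 0 0 0 -40.3 0;0.8 -17.1 0 0 0 -40.3 0;0.8 -17.1 0 0 0 -40.3 0;0.8 -17.1 0 0 0 -40.3 0;0.8 -17.1 0 0 0 -40.3 0;0.8 -17.1 0 0 0 -40.3 0'; python3 -m handwheel '0 0 -4 0 0 0 0;0 0 -8 0 0 0 0;0 0 -11 0 0 0 0;0 0 -12 0 0 0 0;0 0 -12 0 0 0 0'
```

```text
time_s: 11.03
position: [0.4669, 0.0665, 0.1647]
tool_rot: [[-0.761, -0.648, -0.001], [-0.648, 0.761, 0.0], [0.001, 0.001, -1.0]]
ft_force: [0.2, -0.6, -2.0]
grip_width: 0.0163
gripper_force: 120.9
time_s: 11.7
position: [0.4752, -0.1039, 0.165]
tool_rot: [[-1.0, -0.005, -0.001], [-0.005, 1.0, 0.0], [0.001, 0.0, -1.0]]
ft_force: [0.1, 0.2, -2.6]
grip_width: 0.0165
gripper_force: 120.9
time_s: 12.12
position: [0.4741, -0.103, 0.0429]
tool_rot: [[-1.0, -0.005, -0.005], [-0.005, 1.0, 0.002], [0.005, 0.002, -1.0]]
ft_force: [-0.3, 0.1, -0.7]
grip_width: 0.0168
gripper_force: 120.8
```

Lower to about 10 mm, check for contact, then release and lift.

```bash
python3 -m handwheel '0 0 -2 0 0 0 0;0 0 -3 0 0 0 0;0 0 -3.2 0 0 0 0;0 0 -3.3 0 0 0 0;0 0 -3.3 0 0 0 0'; python3 -m handwheel '0 0 0 0 0 0 0.3;0 0 0 0 0 0 0.6;0 0 0 0 0 0 0.6;0 0 2 0 0 0 0.6;0 0 6 0 0 0 0.6;0 0 10 0 0 0 0.6;0 0 14 0 0 0 0.8;0 0 14 0 0 0 1'
```

```text
time_s: 12.53
position: [0.4759, -0.1044, 0.0132]
tool_rot: [[-1.0, -0.001, 0.001], [-0.001, 1.0, -0.001], [-0.001, -0.001, -1.0]]
ft_force: [0.3, 0.3, -1.2]
grip_width: 0.0164
gripper_force: 120.9
time_s: 13.2
position: [0.478, -0.1057, 0.1596]
tool_rot: [[-1.0, 0.0, 0.012], [0.0, 1.0, -0.006], [-0.012, -0.006, -1.0]]
ft_force: [0.2, -0.2, 0.3]
grip_width: 0.0738
gripper_force: 0.0
```

```bash
python3 -m handwheel '-4.9 -28.3 0 0 -18.3 -1.2 1;-4.9 -28.3 0 0 -18.3 -1.2 1;-4.9 -28.3 0 0 -18.3 -1.2 1;-4.9 -28.3 0 0 -18.3 -1.2 1;-4.9 -28.3 0 0 -18.3 -1.2 1;-4.9 -28.3 0 0 -18.3 -1.2 1;-4.9 -28.3 0 0 -18.3 -1.2 1;-4.9 -28.3 0 0 -18.3 -1.2 1' 60; python3 -m handwheel '0 0 0 0 0 0 1;0 0 0 0 0 0 1;0 0 0 0 0 0 1'; python3 - <<'E'
from h import *
print(status.observe()["q"])
T=cam("top");S=cam("side")
a=cv2.resize(S["color"][150:290,200:300,::-1],None,fx=4,fy=4,interpolation=cv2.INTER_CUBIC)
b=cv2.resize(T["color"][165:245,240:350,::-1],None,fx=3.5,fy=3.5,interpolation=cv2.INTER_CUBIC);o=np.zeros((560,785,3),np.uint8);o[:,:400]=a;o[:280,400:]=b;cv2.imwrite("pics/c6.png",o)
E
```

```text
time_s: 13.87
position: [0.4249, -0.3942, 0.1525]
tool_rot: [[-0.949, 0.026, 0.315], [0.025, 1.0, -0.009], [-0.315, -0.0, -0.949]]
ft_force: [-0.7, -0.0, 0.2]
grip_width: 0.0853
gripper_force: 0.0
time_s: 14.12
position: [0.4265, -0.3862, 0.1524]
tool_rot: [[-0.949, 0.02, 0.314], [0.02, 1.0, -0.002], [-0.314, 0.004, -0.949]]
ft_force: [-0.3, 0.8, -0.5]
grip_width: 0.0855
gripper_force: 0.0
[ -61.23029232   23.72384396   87.87959097   18.33745032   60.52539856
 -158.03001076]
```

View pics/c6.png

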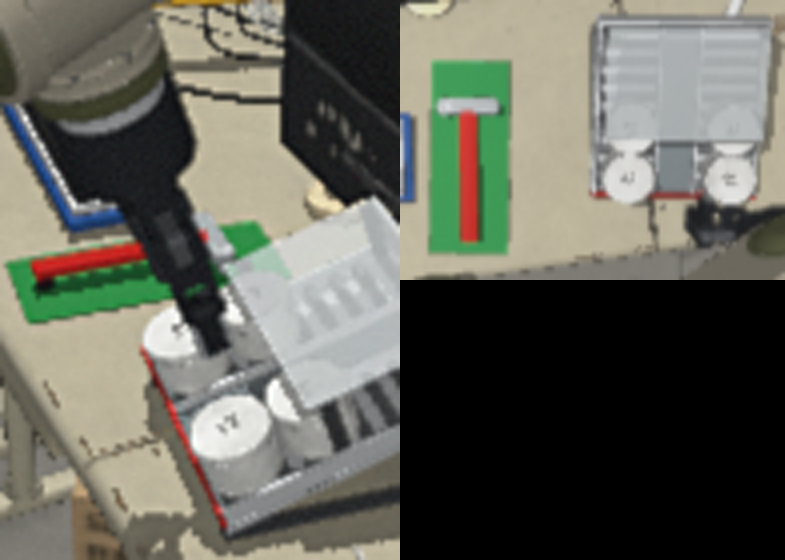

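```bash
python3 -m handwheel '-0.9 -0.3 0 0 0 0 1;-0.9 -0.3 0 0 0 0 1;0.2 -0.3 -3.3 0 0 0 1;1.3 -0.3 -6.6 0 0 0 1;2.2 -0.3 -9.4 0 0 0 1;2.6 -0.3 -10.6 0 0 0 1;2.8 -0.3 -11.2 0 0 0 1;2.8 -0.3 -11.2 0 0 0 1'; python3 -m handwheel '0 0 0 0 0 0 1;0 0 0 0 0 0 1'
```

```text
time_s: 14.88
position: [0.4543, -0.3904, 0.0399]
tool_rot: [[-0.949, 0.021, 0.313], [0.021, 1.0, -0.002], [-0.313, 0.005, -0.95]]
ft_force: [0.3, -0.5, 0.5]
grip_width: 0.0856
gripper_force: 0.0
time_s: 15.05
position: [0.4544, -0.3912, 0.0419]
tool_rot: [[-0.949, 0.022, 0.315], [0.021, 1.0, -0.006], [-0.315, 0.001, -0.949]]
ft_force: [0.6, 0.2, -0.1]
grip_width: 0.0851
gripper_force: 0.0
```

```bash
python3 -m handwheel '0 0.1 0 0 0 0 0.7;0 0.1 0 0 0 0 0.4;0 0.1 0 0 0 0 0;0 0.1 0 0 0 0 0;0 0.1 0 0 0 0 0;0 0.1 0 0 0 0 0;0 0.1 0 0 0 0 0' 60; python3 -m handwheel '-0.3 0 1 0 0 0 0;-0.7 0 2 0 0 0 0;-1.3 0 4 0 0 0 0;-2.3 0 7 0 0 0 0;-3.5 0 10.5 0 0 0 0;-3.5 0 10.5 0 0 0 0'
```

```text
time_s: 15.63
position: [0.4543, -0.3899, 0.0416]
tool_rot: [[-0.949, 0.021, 0.315], [0.021, 1.0, -0.005], [-0.315, 0.002, -0.949]]
ft_force: [-4.0, 1.2, 9.0]
grip_width: 0.0538
gripper_force: 61.0
time_s: 16.13
position: [0.419, -0.3917, 0.1522]
tool_rot: [[-0.948, 0.022, 0.318], [0.019, 1.0, -0.013], [-0.319, -0.006, -0.948]]
ft_force: [0.4, -1.6, -1.0]
grip_width: 0.0537
gripper_force: 63.6
```

```bash
python3 -m handwheel '1.5 28 1 0 18.3 0 0;1.5 28 1 0 18.3 0 0;1.5 28 1 0 18.3 0 0;1.5 28 1 0 18.3 0 0;1.5 28 1 0 18.3 0 0;1.5 28 1 0 18.3 0 0;1.5 28 1 0 18.3 0 0;1.5 28 1 0 18.3 0 0'; python3 -m handwheel '3.6 31 0 0 0 -50 0;3.6 31 0 0 0 -50 0;3.6 31 0 0 0 -50 0;3.6 31 0 0 0 -50 0;3.6 31 0 0 0 -50 0;3.6 31 0 0 0 -50 0;3.6 31 0 0 0 -50 0;3.6 31 0 0 0 -50 0'; python3 -m handwheel '0 0 0 0 0 -37 0;0 0 0 0 0 -37 0;0 0 0 0 0 -37 0;0 0 0 0 0 -37 0;0 0 0 0 0 -37 0;0 0 0 0 0 -37 0;0 0 0 0 0 -37 0'
```

```text
time_s: 16.8
position: [0.4334, -0.1047, 0.1559]
tool_rot: [[-1.0, 0.017, -0.0], [0.017, 1.0, -0.002], [0.0, -0.002, -1.0]]
ft_force: [-0.9, 0.2, -2.1]
grip_width: 0.0536
gripper_force: 63.8
time_s: 17.47
position: [0.4674, 0.171, 0.1557]
tool_rot: [[-0.643, 0.766, -0.002], [0.766, 0.643, -0.002], [-0.001, -0.003, -1.0]]
ft_force: [1.1, 0.5, -2.0]
grip_width: 0.0537
gripper_force: 63.9
time_s: 18.05
position: [0.4674, 0.1694, 0.1555]
tool_rot: [[-0.06, 0.998, -0.003], [0.998, 0.06, -0.0], [-0.0, -0.003, -1.0]]
ft_force: [-0.5, -0.4, -1.2]
grip_width: 0.0538
gripper_force: 64.0
```

```bash
python3 -m handwheel '0.28 2.95 0 0 0 -1.8 0;0.28 2.95 -3 0 0 -1.8 0;0.28 2.95 -6 0 0 -1.8 0;0.28 2.95 -9 0 0 -1.8 0;0.28 2.95 -10.5 0 0 -1.8 0;0.28 2.95 -10.5 0 0 -1.8 0;0.28 2.95 -10.5 0 0 -1.8 0'
```

```text
time_s: 18.63
position: [0.4703, 0.1992, 0.0504]
tool_rot: [[-0.029, 1.0, -0.004], [1.0, 0.029, -0.0], [-0.0, -0.004, -1.0]]
ft_force: [0.9, -0.1, -1.2]
grip_width: 0.0539
gripper_force: 64.1
```

```bash
python3 -m handwheel '0 0 -0.8 0 0 0 0;0 0 -1.5 0 0 0 0;0 0 -1.9 0 0 0 0;0 0 -1.9 0 0 0 0;0 0 -1.9 0 0 0 0'; python3 -m handwheel '0 0 0 0 0 0 0.7;0 0 0 0 0 0 0.76;0 0 0 0 0 0 0.76;0 0 0 0 0 0 0.76'; python3 -m handwheel '0 0 1 0 0 0 0.76;0 0 4 0 0 0 0.76;0 0 8 0 0 0 1;0 0 12 0 0 0 1;0 0 12 0 0 0 1'; python3 - <<'E'
from h import *
T=cam("top");S=cam("side")
a=cv2.resize(S["color"][130:220,180:270,::-1],None,fx=4,fy=4,interpolation=cv2.INTER_CUBIC);b=cv2.resize(T["color"][160:250,140:350,::-1],None,fx=2,fy=2,interpolation=cv2.INTER_CUBIC)
o=np.zeros((360,780,3),np.uint8);o[:,:360]=a;o[:180,360:]=b;cv2.imwrite("pics/c7.png",o)
E
```

```text
time_s: 19.05
position: [0.4702, 0.1993, 0.0314]
tool_rot: [[-0.028, 1.0, -0.003], [1.0, 0.028, -0.0], [-0.0, -0.003, -1.0]]
ft_force: [-0.2, -0.8, -1.5]
grip_width: 0.0539
gripper_force: 64.2
time_s: 19.38
position: [0.4703, 0.1994, 0.0316]
tool_rot: [[-0.028, 1.0, -0.003], [1.0, 0.028, -0.0], [0.0, -0.003, -1.0]]
ft_force: [0.2, -0.0, 0.9]
grip_width: 0.0653
gripper_force: 0.0
time_s: 19.8
position: [0.473, 0.2, 0.1584]
tool_rot: [[-0.028, 1.0, 0.009], [1.0, 0.028, 0.002], [0.002, 0.009, -1.0]]
ft_force: [0.5, -0.1, 0.1]
grip_width: 0.0855
gripper_force: 0.0
```

View pics/c7.png

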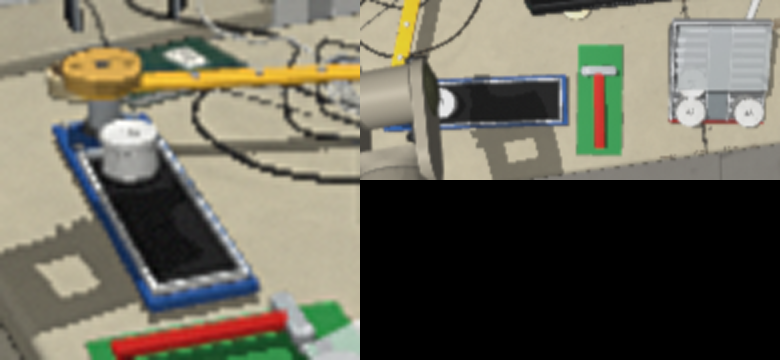

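```bash
python3 -m handwheel '-2.5 -30 0 0 0 50 1;-2.5 -30 0 0 0 50 1;-2.5 -30 0 0 0 50 1;-2.5 -30 0 0 0 50 1;-2.5 -30 0 0 0 50 1;-2.5 -30 0 0 0 50 1;-2.5 -30 0 0 0 50 1;-2.5 -30 0 0 0 50 1'; python3 -m handwheel '-3 -29 0 0 0 37.2 1;-3 -29 0 0 0 37.2 1;-3 -29 0 0 0 37.2 1;-3 -29 0 0 0 37.2 1;-3 -29 0 0 0 37.2 1;-3 -29 0 0 0 37.2 1;-3 -29 0 0 0 37.2 1;-3 -29 0 0 0 37.2 1'; python3 -m handwheel '0 0 0 0 -18.3 0 1;0 0 0 0 -18.3 0 1;0 0 0 0 -18.3 0 1;0 0 0 0 -18.3 0 1'
```

```text
time_s: 20.57
position: [0.4459, -0.0857, 0.15]
tool_rot: [[-0.774, 0.633, -0.005], [0.633, 0.774, -0.001], [0.003, -0.004, -1.0]]
ft_force: [1.6, 0.8, -0.4]
grip_width: 0.0856
gripper_force: 0.0
time_s: 21.23
position: [0.4156, -0.3783, 0.1495]
tool_rot: [[-0.999, 0.044, -0.002], [0.044, 0.999, -0.002], [0.002, -0.002, -1.0]]
ft_force: [-0.1, 1.0, 0.5]
grip_width: 0.0851
gripper_force: 0.0
time_s: 21.57
position: [0.4149, -0.3738, 0.1492]
tool_rot: [[-0.948, 0.043, 0.314], [0.045, 0.999, -0.0], [-0.314, 0.014, -0.949]]
ft_force: [-0.0, -0.9, -0.4]
grip_width: 0.0853
gripper_force: 0.0
```

```bash
python3 -m handwheel '0.4 -1.56 0 0 0 1.2 1;0.4 -1.56 0 0 0 1.2 1;1.5 -1.56 -3.4 0 0 1.2 1;2.6 -1.56 -6.7 0 0 1.2 1;3.4 -1.56 -9.2 0 0 1.2 1;3.8 -1.56 -10.4 0 0 1.2 1;3.95 -1.56 -10.8 0 0 1.2 1;3.95 -1.56 -10.8 0 0 1.2 1'; python3 -m handwheel '0 0 0 0 0 0 1;0 0 0 0 0 0 1'
```

```text
time_s: 22.23
position: [0.4568, -0.3895, 0.0428]
tool_rot: [[-0.95, 0.018, 0.313], [0.021, 1.0, 0.005], [-0.313, 0.011, -0.95]]
ft_force: [-0.7, 0.5, 0.4]
grip_width: 0.085
gripper_force: 0.0
time_s: 22.4
position: [0.4567, -0.3906, 0.0448]
tool_rot: [[-0.949, 0.019, 0.315], [0.021, 1.0, 0.001], [-0.315, 0.008, -0.949]]
ft_force: [-0.6, 0.1, 0.4]
grip_width: 0.0853
gripper_force: 0.0
```

```bash
python3 -m handwheel '-0.2 0.1 -0.3 0 0 0 1;-0.2 0.1 -0.3 0 0 0 0.7;-0.2 0.1 -0.3 0 0 0 0.4;-0.2 0.1 -0.3 0 0 0 0;-0.2 0.1 -0.3 0 0 0 0;-0.2 0.1 -0.3 0 0 0 0;-0.2 0.1 -0.3 0 0 0 0;-0.2 0.1 -0.3 0 0 0 0' 60; python3 -m handwheel '-0.3 0 1 0 0 0 0;-0.7 0 2 0 0 0 0;-1.3 0 4 0 0 0 0;-2.3 0 7 0 0 0 0;-3.5 0 10.5 0 0 0 0;-3.5 0 10.5 0 0 0 0'; python3 -m handwheel '1.5 30 1 0 18.3 0 0;1.5 30 1 0 18.3 0 0;1.5 30 1 0 18.3 0 0;1.5 30 1 0 18.3 0 0;1.5 30 1 0 18.3 0 0;1.5 30 1 0 18.3 0 0;1.5 30 1 0 18.3 0 0;1.5 30 1 0 18.3 0 0'
```

```text
time_s: 23.07
position: [0.4544, -0.3894, 0.0412]
tool_rot: [[-0.949, 0.019, 0.314], [0.021, 1.0, 0.002], [-0.314, 0.009, -0.949]]
ft_force: [-3.2, 0.6, 6.4]
grip_width: 0.0537
gripper_force: 61.6
time_s: 23.57
position: [0.4192, -0.3912, 0.1523]
tool_rot: [[-0.948, 0.02, 0.318], [0.019, 1.0, -0.006], [-0.319, 0.0, -0.948]]
ft_force: [1.3, -0.5, -0.0]
grip_width: 0.0538
gripper_force: 63.4
time_s: 24.23
position: [0.4334, -0.0841, 0.156]
tool_rot: [[-1.0, 0.018, -0.0], [0.018, 1.0, 0.005], [0.0, 0.005, -1.0]]
ft_force: [-0.5, 0.6, -1.4]
grip_width: 0.0531
gripper_force: 63.5
```

```bash
python3 -m handwheel '3.8 20 0 0 0 -50 0;3.8 20 0 0 0 -50 0;3.8 20 0 0 0 -50 0;3.8 20 0 0 0 -50 0;3.8 20 0 0 0 -50 0;3.8 20 0 0 0 -50 0;3.8 20 0 0 0 -50 0;3.8 20 0 0 0 -50 0'; python3 -m handwheel '0 0 0 0 0 -37.3 0;0 0 0 0 0 -37.3 0;0 0 0 0 0 -37.3 0;0 0 0 0 0 -37.3 0;0 0 0 0 0 -37.3 0;0 0 0 0 0 -37.3 0;0 0 0 0 0 -37.3 0'
```

```text
time_s: 24.9
position: [0.4725, 0.1122, 0.1556]
tool_rot: [[-0.623, 0.782, 0.003], [0.782, 0.623, 0.002], [-0.0, 0.004, -1.0]]
ft_force: [0.5, -0.3, -0.7]
grip_width: 0.0538
gripper_force: 63.7
time_s: 25.48
position: [0.4725, 0.1106, 0.1557]
tool_rot: [[-0.024, 1.0, 0.004], [1.0, 0.024, 0.0], [-0.0, 0.004, -1.0]]
ft_force: [0.3, -0.0, -2.3]
grip_width: 0.0538
gripper_force: 63.6
```

```bash
python3 -m handwheel '-0.05 2.35 0 0 0 0 0;-0.05 2.35 -3 0 0 0 0;-0.05 2.35 -6 0 0 0 0;-0.05 2.35 -9 0 0 0 0;-0.05 2.35 -10.5 0 0 0 0;-0.05 2.35 -10.5 0 0 0 0;-0.05 2.35 -10.5 0 0 0 0'; python3 -m handwheel '0 0 -0.8 0 0 0 0;0 0 -1.5 0 0 0 0;0 0 -1.95 0 0 0 0;0 0 -1.95 0 0 0 0;0 0 -1.95 0 0 0 0'
```

```text
time_s: 26.07
position: [0.4721, 0.1343, 0.0505]
tool_rot: [[-0.027, 1.0, 0.003], [1.0, 0.027, 0.0], [0.0, 0.003, -1.0]]
ft_force: [0.6, -0.1, -1.0]
grip_width: 0.0537
gripper_force: 63.7
time_s: 26.48
position: [0.472, 0.1345, 0.0309]
tool_rot: [[-0.026, 1.0, 0.003], [1.0, 0.026, 0.0], [0.0, 0.003, -1.0]]
ft_force: [0.4, -0.2, -1.4]
grip_width: 0.0535
gripper_force: 63.7
```

```bash
python3 -m handwheel '0 0 0 0 0 0 0.7;0 0 0 0 0 0 0.76;0 0 0 0 0 0 0.76;0 0 0 0 0 0 0.76'; python3 -m handwheel '0 0 1 0 0 0 0.76;0 0 4 0 0 0 0.76;0 0 8 0 0 0 1;0 0 12 0 0 0 1;0 0 12 0 0 0 1'; python3 -m handwheel '-2.5 -20 0 0 0 50 1;-2.5 -20 0 0 0 50 1;-2.5 -20 0 0 0 50 1;-2.5 -20 0 0 0 50 1;-2.5 -20 0 0 0 50 1;-2.5 -20 0 0 0 50 1;-2.5 -20 0 0 0 50 1;-2.5 -20 0 0 0 50 1';python3 -m handwheel '-2.9 -21 0 0 0 37.2 1;-2.9 -21 0 0 0 37.2 1;-2.9 -21 0 0 0 37.2 1;-2.9 -21 0 0 0 37.2 1;-2.9 -21 0 0 0 37.2 1;-2.9 -21 0 0 0 37.2 1;-2.9 -21 0 0 0 37.2 1'; python3 -m handwheel '0 0 0 0 -18.3 0 1;0 0 0 0 -18.3 0 1;0 0 0 0 -18.3 0 1;0 0 0 0 -18.3 0 1'; python3 - <<'E'
from h import *
T=cam("top");S=cam("side")
a=cv2.resize(S["color"][130:290,180:300,::-1],None,fx=3,fy=3,interpolation=cv2.INTER_CUBIC);b=cv2.resize(T["color"][160:250,140:350,::-1],None,fx=2,fy=2,interpolation=cv2.INTER_CUBIC)
o=np.zeros((480,780,3),np.uint8);o[:,:360]=a;o[:180,360:]=b;cv2.imwrite("pics/c8.png",o)
E
```

```text
time_s: 26.82
position: [0.4721, 0.1345, 0.031]
tool_rot: [[-0.026, 1.0, 0.004], [1.0, 0.026, 0.0], [0.0, 0.004, -1.0]]
ft_force: [1.0, -1.0, 0.3]
grip_width: 0.0651
gripper_force: 0.0
time_s: 27.23
position: [0.4749, 0.1348, 0.1577]
tool_rot: [[-0.026, 1.0, 0.016], [1.0, 0.026, 0.001], [0.0, 0.016, -1.0]]
ft_force: [0.6, -0.1, 0.6]
grip_width: 0.0852
gripper_force: 0.0
time_s: 27.9
position: [0.4468, -0.067, 0.1509]
tool_rot: [[-0.784, 0.62, 0.002], [0.62, 0.784, 0.003], [-0.0, 0.003, -1.0]]
ft_force: [0.1, 0.1, -0.5]
grip_width: 0.0854
gripper_force: 0.0
time_s: 28.48
position: [0.4174, -0.2803, 0.1507]
tool_rot: [[-1.0, 0.022, 0.001], [0.022, 1.0, 0.001], [-0.001, 0.001, -1.0]]
ft_force: [-0.0, -0.2, -0.1]
grip_width: 0.0852
gripper_force: 0.0
time_s: 28.82
position: [0.4165, -0.2747, 0.1504]
tool_rot: [[-0.949, 0.024, 0.315], [0.026, 1.0, 0.004], [-0.315, 0.012, -0.949]]
ft_force: [0.6, -0.5, -0.6]
grip_width: 0.0853
gripper_force: 0.0
```

View pics/c8.png

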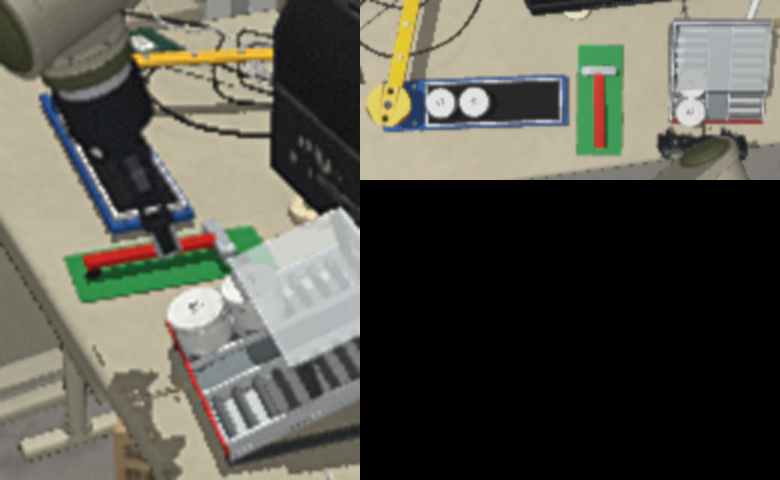

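```bash
python3 -m handwheel '0.4 -0.47 0 0 0 0 1;0.4 -0.47 0 0 0 0 1;1.5 -0.47 -3.4 0 0 0 1;2.6 -0.47 -6.7 0 0 0 1;3.4 -0.47 -9.2 0 0 0 1;3.8 -0.47 -10.4 0 0 0 1;3.95 -0.47 -10.9 0 0 0 1;3.95 -0.47 -10.9 0 0 0 1'; python3 -m handwheel '0 0 0 0 0 0 1;0 0 0 0 0 0 1'
```

```text
time_s: 29.58
position: [0.458, -0.2798, 0.0408]
tool_rot: [[-0.95, 0.02, 0.313], [0.022, 1.0, 0.005], [-0.312, 0.012, -0.95]]
ft_force: [-0.4, 0.2, 0.0]
grip_width: 0.0856
gripper_force: 0.0
time_s: 29.75
position: [0.4579, -0.2806, 0.0429]
tool_rot: [[-0.949, 0.021, 0.315], [0.022, 1.0, 0.002], [-0.315, 0.009, -0.949]]
ft_force: [-0.7, 0.1, -0.5]
grip_width: 0.0856
gripper_force: 0.0
```

```bash
python3 -m handwheel '-0.1 0.1 -0.15 0 0 0 1;-0.1 0.1 -0.15 0 0 0 0.7;-0.1 0.1 -0.15 0 0 0 0.4;-0.1 0.1 -0.15 0 0 0 0;-0.1 0.1 -0.15 0 0 0 0;-0.1 0.1 -0.15 0 0 0 0;-0.1 0.1 -0.15 0 0 0 0;-0.1 0.1 -0.15 0 0 0 0' 60; python3 -m handwheel '-0.3 0 1 0 0 0 0;-0.7 0 2 0 0 0 0;-1.3 0 4 0 0 0 0;-2.3 0 7 0 0 0 0;-3.5 0 10.5 0 0 0 0;-3.5 0 10.5 0 0 0 0'; python3 -m handwheel '1.5 14 1 0 18.3 0 0;1.5 14 1 0 18.3 0 0;1.5 14 1 0 18.3 0 0;1.5 14 1 0 18.3 0 0;1.5 14 1 0 18.3 0 0;1.5 14 1 0 18.3 0 0'
```

```text
time_s: 30.42
position: [0.4564, -0.2794, 0.0412]
tool_rot: [[-0.949, 0.021, 0.315], [0.023, 1.0, 0.002], [-0.314, 0.009, -0.949]]
ft_force: [-5.8, -0.2, 9.1]
grip_width: 0.0538
gripper_force: 60.8
time_s: 30.92
position: [0.4214, -0.2809, 0.1515]
tool_rot: [[-0.948, 0.022, 0.319], [0.021, 1.0, -0.005], [-0.319, 0.002, -0.948]]
ft_force: [0.5, -1.5, -0.7]
grip_width: 0.0536
gripper_force: 63.6
time_s: 31.42
position: [0.4365, -0.1381, 0.1556]
tool_rot: [[-1.0, 0.02, 0.0], [0.02, 1.0, 0.003], [-0.0, 0.003, -1.0]]
ft_force: [-0.6, -0.6, -1.1]
grip_width: 0.0539
gripper_force: 63.6
```

```bash
python3 -m handwheel '3.7 20 0 0 0 -50 0;3.7 20 0 0 0 -50 0;3.7 20 0 0 0 -50 0;3.7 20 0 0 0 -50 0;3.7 20 0 0 0 -50 0;3.7 20 0 0 0 -50 0;3.7 20 0 0 0 -50 0;3.7 20 0 0 0 -50 0'; python3 -m handwheel '0 0 0 0 0 -37.3 0;0 0 0 0 0 -37.3 0;0 0 0 0 0 -37.3 0;0 0 0 0 0 -37.3 0;0 0 0 0 0 -37.3 0;0 0 0 0 0 -37.3 0;0 0 0 0 0 -37.3 0'
```

```text
time_s: 32.08
position: [0.4736, 0.061, 0.1552]
tool_rot: [[-0.621, 0.784, 0.003], [0.784, 0.621, 0.002], [0.0, 0.003, -1.0]]
ft_force: [-0.1, -0.5, -0.8]
grip_width: 0.0536
gripper_force: 63.8
time_s: 32.67
position: [0.4736, 0.0595, 0.1553]
tool_rot: [[-0.021, 1.0, 0.003], [1.0, 0.021, 0.0], [-0.0, 0.003, -1.0]]
ft_force: [0.4, -0.8, -2.1]
grip_width: 0.0538
gripper_force: 63.8
```

```bash
python3 -m handwheel '0 1.06 0 0 0 0.4 0;0 1.06 -3 0 0 0.4 0;0 1.06 -6 0 0 0.4 0;0 1.06 -9 0 0 0.4 0;0 1.06 -10.5 0 0 0.4 0;0 1.06 -10.5 0 0 0.4 0;0 1.06 -10.5 0 0 0.4 0'; python3 -m handwheel '0 0 -0.8 0 0 0 0;0 0 -1.5 0 0 0 0;0 0 -1.92 0 0 0 0;0 0 -1.92 0 0 0 0;0 0 -1.92 0 0 0 0'
```

```text
time_s: 33.25
position: [0.4735, 0.0715, 0.0503]
tool_rot: [[-0.032, 0.999, 0.002], [0.999, 0.032, 0.0], [0.0, 0.002, -1.0]]
ft_force: [0.1, -0.2, -1.1]
grip_width: 0.0537
gripper_force: 63.9
time_s: 33.67
position: [0.4735, 0.0714, 0.0312]
tool_rot: [[-0.031, 1.0, 0.003], [1.0, 0.031, 0.0], [0.0, 0.003, -1.0]]
ft_force: [0.3, -0.5, -1.2]
grip_width: 0.0535
gripper_force: 63.9
```

```bash
python3 -m handwheel '0 0 0 0 0 0 0.7;0 0 0 0 0 0 0.76;0 0 0 0 0 0 0.76;0 0 0 0 0 0 0.76'; python3 -m handwheel '0 0 1 0 0 0 0.76;0 0 4 0 0 0 0.76;0 0 8 0 0 0 1;0 0 12 0 0 0 1;0 0 12 0 0 0 1'; python3 -m handwheel '-2.5 -17 0 0 0 50 1;-2.5 -17 0 0 0 50 1;-2.5 -17 0 0 0 50 1;-2.5 -17 0 0 0 50 1;-2.5 -17 0 0 0 50 1;-2.5 -17 0 0 0 50 1;-2.5 -17 0 0 0 50 1;-2.5 -17 0 0 0 50 1';python3 -m handwheel '-2.7 -18 0 0 0 37.2 1;-2.7 -18 0 0 0 37.2 1;-2.7 -18 0 0 0 37.2 1;-2.7 -18 0 0 0 37.2 1;-2.7 -18 0 0 0 37.2 1;-2.7 -18 0 0 0 37.2 1;-2.7 -18 0 0 0 37.2 1'; python3 -m handwheel '0 0 0 0 -18.3 0 1;0 0 0 0 -18.3 0 1;0 0 0 0 -18.3 0 1;0 0 0 0 -18.3 0 1'
```

```text
time_s: 34.0
position: [0.4736, 0.0714, 0.0314]
tool_rot: [[-0.031, 1.0, 0.004], [1.0, 0.031, 0.0], [0.0, 0.004, -1.0]]
ft_force: [-0.1, -0.1, 0.6]
grip_width: 0.0653
gripper_force: 0.0
time_s: 34.42
position: [0.4764, 0.0712, 0.1579]
tool_rot: [[-0.031, 0.999, 0.016], [1.0, 0.031, -0.001], [-0.001, 0.016, -1.0]]
ft_force: [0.3, -1.0, 0.7]
grip_width: 0.0852
gripper_force: 0.0
time_s: 35.08
position: [0.4483, -0.0993, 0.1512]
tool_rot: [[-0.789, 0.615, 0.002], [0.615, 0.789, 0.003], [0.0, 0.003, -1.0]]
ft_force: [0.6, -0.0, -0.3]
grip_width: 0.0852
gripper_force: 0.0
time_s: 35.67
position: [0.421, -0.2801, 0.1509]
tool_rot: [[-1.0, 0.018, -0.0], [0.018, 1.0, 0.003], [0.0, 0.003, -1.0]]
ft_force: [-0.0, 1.1, 0.6]
grip_width: 0.0853
gripper_force: 0.0
time_s: 36.0
position: [0.4201, -0.2772, 0.1508]
tool_rot: [[-0.949, 0.019, 0.315], [0.022, 1.0, 0.005], [-0.315, 0.011, -0.949]]
ft_force: [-0.6, -0.3, -0.5]
grip_width: 0.0851
gripper_force: 0.0
```

```bash
python3 -m handwheel '0.05 -0.12 0 0 0 0 1;0.05 -0.12 0 0 0 0 1;1.2 -0.12 -3.4 0 0 0 1;2.3 -0.12 -6.7 0 0 0 1;3.1 -0.12 -9.2 0 0 0 1;3.5 -0.12 -10.5 0 0 0 1;3.6 -0.12 -11 0 0 0 1;3.6 -0.12 -11 0 0 0 1'; python3 -m handwheel '0 0 0 0 0 0 1;0 0 0 0 0 0 1'
```

```text
time_s: 36.67
position: [0.4581, -0.2792, 0.0402]
tool_rot: [[-0.95, 0.015, 0.312], [0.017, 1.0, 0.005], [-0.312, 0.01, -0.95]]
ft_force: [-0.3, 0.6, 0.3]
grip_width: 0.0859
gripper_force: 0.0
time_s: 36.83
position: [0.4579, -0.2801, 0.0422]
tool_rot: [[-0.949, 0.016, 0.315], [0.017, 1.0, 0.002], [-0.315, 0.007, -0.949]]
ft_force: [0.9, 0.7, -0.0]
grip_width: 0.0857
gripper_force: 0.0
```

```bash
python3 -m handwheel '-0.1 0.06 -0.1 0 0 0 1;-0.1 0.06 -0.1 0 0 0 0.7;-0.1 0.06 -0.1 0 0 0 0.4;-0.1 0.06 -0.1 0 0 0 0;-0.1 0.06 -0.1 0 0 0 0;-0.1 0.06 -0.1 0 0 0 0;-0.1 0.06 -0.1 0 0 0 0;-0.1 0.06 -0.1 0 0 0 0' 60; python3 -m handwheel '-0.3 0 1 0 0 0 0;-0.7 0 2 0 0 0 0;-1.3 0 4 0 0 0 0;-2.3 0 7 0 0 0 0;-3.5 0 10.5 0 0 0 0;-3.5 0 10.5 0 0 0 0'; python3 -m handwheel '1.5 11 1 0 18.3 0 0;1.5 11 1 0 18.3 0 0;1.5 11 1 0 18.3 0 0;1.5 11 1 0 18.3 0 0;1.5 11 1 0 18.3 0 0;1.5 11 1 0 18.3 0 0'; python3 -m handwheel '3.9 17 0 0 0 -50 0;3.9 17 0 0 0 -50 0;3.9 17 0 0 0 -50 0;3.9 17 0 0 0 -50 0;3.9 17 0 0 0 -50 0;3.9 17 0 0 0 -50 0;3.9 17 0 0 0 -50 0;3.9 17 0 0 0 -50 0'; python3 -m handwheel '0 0 0 0 0 -37.2 0;0 0 0 0 0 -37.2 0;0 0 0 0 0 -37.2 0;0 0 0 0 0 -37.2 0;0 0 0 0 0 -37.2 0;0 0 0 0 0 -37.2 0;0 0 0 0 0 -37.2 0'
```

```text
time_s: 37.5
position: [0.4565, -0.2794, 0.041]
tool_rot: [[-0.949, 0.016, 0.315], [0.018, 1.0, 0.002], [-0.315, 0.008, -0.949]]
ft_force: [-3.6, 1.3, 8.5]
grip_width: 0.0538
gripper_force: 60.9
time_s: 38.0
position: [0.4214, -0.2809, 0.1513]
tool_rot: [[-0.948, 0.017, 0.319], [0.016, 1.0, -0.005], [-0.319, 0.001, -0.948]]
ft_force: [2.1, -2.0, 0.7]
grip_width: 0.0538
gripper_force: 63.5
time_s: 38.5
position: [0.4364, -0.1692, 0.1551]
tool_rot: [[-1.0, 0.017, 0.0], [0.017, 1.0, 0.003], [-0.0, 0.003, -1.0]]
ft_force: [0.4, 0.2, -1.3]
grip_width: 0.0541
gripper_force: 63.5
time_s: 39.17
position: [0.4753, -0.0004, 0.1549]
tool_rot: [[-0.623, 0.783, 0.002], [0.783, 0.623, 0.002], [0.0, 0.003, -1.0]]
ft_force: [0.1, -0.3, -1.0]
grip_width: 0.0535
gripper_force: 63.7
time_s: 39.75
position: [0.4753, -0.0006, 0.155]
tool_rot: [[-0.03, 1.0, 0.003], [1.0, 0.03, 0.0], [0.0, 0.003, -1.0]]
ft_force: [-0.3, -0.1, -1.6]
grip_width: 0.054
gripper_force: 63.6
```

```bash
python3 -m handwheel '0 0.55 0 0 0 0 0;0 0.55 -3 0 0 0 0;0 0.55 -6 0 0 0 0;0 0.55 -9 0 0 0 0;0 0.55 -10.5 0 0 0 0;0 0.55 -10.5 0 0 0 0;0 0.55 -10.5 0 0 0 0'; python3 -m handwheel '0 0 -0.8 0 0 0 0;0 0 -1.5 0 0 0 0;0 0 -1.9 0 0 0 0;0 0 -1.9 0 0 0 0;0 0 -1.9 0 0 0 0'; python3 -m handwheel '0 0 0 0 0 0 0.7;0 0 0 0 0 0 0.76;0 0 0 0 0 0 0.76;0 0 0 0 0 0 0.76'; python3 -m handwheel '0 0 1 0 0 0 0.76;0 0 4 0 0 0 0.76;0 0 8 0 0 0 0.76;0 -3 12 0 0 30 0.6;0 -6 13 0 0 50 0.6;0 -6 13 0 0 50 0.6;0 -6 13 0 0 50 0.6;0 -6 13 0 0 50 0.6'; python3 - <<'E'
from h import *
T=cam("top");S=cam("side")
a=cv2.resize(S["color"][130:250,180:290,::-1],None,fx=4,fy=4,interpolation=cv2.INTER_CUBIC);b=cv2.resize(T["color"][160:250,140:310,::-1],None,fx=2,fy=2,interpolation=cv2.INTER_CUBIC)
o=np.zeros((480,780,3),np.uint8);o[:,:440]=a;o[:180,440:]=b;cv2.imwrite("pics/c9.png",o)
E
```

```text
time_s: 40.33
position: [0.4755, 0.0063, 0.0501]
tool_rot: [[-0.032, 0.999, 0.002], [0.999, 0.032, 0.001], [0.001, 0.002, -1.0]]
ft_force: [1.0, 0.4, -1.1]
grip_width: 0.0539
gripper_force: 63.7
time_s: 40.75
position: [0.4755, 0.0063, 0.0312]
tool_rot: [[-0.031, 1.0, 0.003], [1.0, 0.031, 0.0], [0.0, 0.003, -1.0]]
ft_force: [-0.8, -0.5, -1.3]
grip_width: 0.054
gripper_force: 63.7
time_s: 41.08
position: [0.4757, 0.0063, 0.0313]
tool_rot: [[-0.031, 1.0, 0.004], [1.0, 0.031, 0.0], [-0.0, 0.004, -1.0]]
ft_force: [-0.3, 0.1, 0.2]
grip_width: 0.065
gripper_force: 0.0
time_s: 41.75
position: [0.4755, -0.0543, 0.1616]
tool_rot: [[-0.607, 0.795, 0.003], [0.795, 0.607, 0.002], [-0.001, 0.004, -1.0]]
ft_force: [0.5, 0.6, -0.1]
grip_width: 0.0515
gripper_force: 0.0
```

View pics/c9.png

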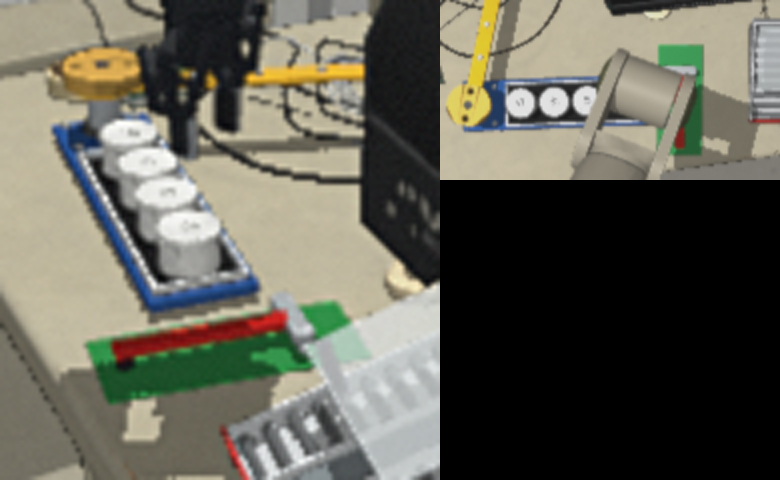

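```bash
cat > sp.py <<'E'
from h import *
T=cam("top");S=cam("side");R=lambda v:np.round(np.asarray(v)*1000,1).tolist()
for i,n in((T,"T"),(S,"S")):
    m=mask(i,(0,150,60),(6,255,255),(190,190,285,235));b=max(blobs(m),key=lambda q:q[0]);ys,xs=np.nonzero(b[2])
    pp=plane(i,np.c_[xs,ys],.025);l=cv2.fitLine((pp[:,:2]*1000).astype(np.float32),cv2.DIST_L2,0,.01,.01).ravel();print(n,len(xs),"c",R(pp.mean(0)),"yaw",np.degrees(np.arctan2(l[1],l[0])).round(2),"x ext",R([pp[:,0].min(),pp[:,0].max()]))
E
python3 sp.py
```

```text
T 36 c [399.5, -106.6, 25.0] yaw -5.85 x ext [383.6, 418.6]
S 173 c [451.2, -111.6, 25.0] yaw 0.48 x ext [380.0, 525.5]
```

```bash
python3 -m handwheel '0.1 -5.2 0 0 0 52.6 0.6;0.1 -5.2 0 0 0 52.6 0.6;0.1 -5.2 0 0 0 52.6 0.6;0.1 -5.2 0 0 0 52.6 0.6;0.1 -5.2 0 0 0 52.6 0.6;0.1 -5.2 -4 0 0 52.6 0.6;0.1 -5.2 -7 0 0 52.6 0.6;0.1 -5.2 -8 0 0 52.6 0.6'; python3 -m handwheel '0 0 0 0 0 0 0.6;0 0 0 0 0 0 0.6'
```

```text
time_s: 42.62
position: [0.4748, -0.1048, 0.0777]
tool_rot: [[-1.0, 0.003, -0.005], [0.003, 1.0, 0.006], [0.005, 0.006, -1.0]]
ft_force: [-0.3, -0.0, -0.4]
grip_width: 0.0516
gripper_force: 0.0
time_s: 42.78
position: [0.4766, -0.1057, 0.0812]
tool_rot: [[-1.0, 0.01, -0.001], [0.01, 1.0, 0.004], [0.001, 0.004, -1.0]]
ft_force: [-0.0, -0.6, -0.3]
grip_width: 0.0515
gripper_force: 0.0
```

```bash
python3 sp.py
```

```text
T 16 c [422.5, -106.3, 25.0] yaw 37.55 x ext [414.6, 430.3]
S 190 c [450.2, -110.7, 25.0] yaw 0.38 x ext [380.9, 525.5]
```

```bash
python3 -m handwheel '0 0 -3 0 0 0.5 0.6;0 0 -5.5 0 0 0.5 0.6;0 0 -7 0 0 0.5 0.6;0 0 -7.2 0 0 0.5 0.6;0 0 -7.2 0 0 0.5 0.6;0 0 -7.2 0 0 0.5 0.3;0 0 -7.2 0 0 0.5 0;0 0 -7.2 0 0 0.5 0' 110; python3 -m handwheel '0 0 0 0 0 0 0;0 0 0 0 0 0 0;0 0 0 0 0 0 0;0 0 0 0 0 0 0;0 0 0 0 0 0 0'; python3 -m handwheel '0 0 1 0 0 0 0;0 0 4 0 0 0 0;0 0 8 0 0 0 0;0 0 12 0 0 0 0;0 0 16 0 0 0 0;0 0 16 0 0 0 0;0 0 16 0 0 0 0'
```

```text
time_s: 43.55
position: [0.4772, -0.1062, 0.0106]
tool_rot: [[-1.0, -0.003, 0.002], [-0.003, 1.0, 0.002], [-0.002, 0.002, -1.0]]
ft_force: [-5.0, -2.4, 16.7]
grip_width: 0.0168
gripper_force: 109.5
time_s: 43.97
position: [0.4773, -0.1063, 0.0107]
tool_rot: [[-1.0, -0.003, 0.003], [-0.003, 1.0, 0.002], [-0.003, 0.002, -1.0]]
ft_force: [-1.1, -1.5, 8.0]
grip_width: 0.0173
gripper_force: 107.5
time_s: 44.55
position: [0.4771, -0.1059, 0.1712]
tool_rot: [[-1.0, -0.003, 0.005], [-0.003, 1.0, 0.001], [-0.005, 0.001, -1.0]]
ft_force: [0.5, 0.7, -2.2]
grip_width: 0.0168
gripper_force: 108.3
```

```bash
python3 -m handwheel '-1 17 0 0 0 40 0;-1 17 0 0 0 40 0;-1 17 0 0 0 40 0;-1 17 0 0 0 40 0;-1 17 0 0 0 40 0;-1 17 0 0 0 40 0;-1 17 0 0 0 40 0;-1 17 0 0 0 40 0';python3 -m handwheel '-1.07 17 0 0 0 39.3 0;-1.07 17 0 0 0 39.3 0;-1.07 17 0 0 0 39.3 0;-1.07 17 0 0 0 39.3 0;-1.07 17 0 0 0 39.3 0;-1.07 17 0 0 0 39.3 0;-1.07 17 0 0 0 39.3 0;-1.07 17 0 0 0 39.3 0'; python3 -m handwheel '0 0 -2 0 0 0 0;0 0 -4 0 0 0 0;0 0 -5 0 0 0 0;0 0 -5.5 0 0 0 0;0 0 -5.5 0 0 0 0;0 0 -5.5 0 0 0 0'; python3 bar.py
```

```text
time_s: 45.22
position: [0.4659, 0.0643, 0.168]
tool_rot: [[-0.766, -0.643, -0.005], [-0.643, 0.766, 0.003], [0.002, 0.005, -1.0]]
ft_force: [-0.0, -0.5, -2.6]
grip_width: 0.0171
gripper_force: 108.5
time_s: 45.88
position: [0.4558, 0.2337, 0.1685]
tool_rot: [[-0.187, -0.982, -0.004], [-0.982, 0.187, 0.0], [0.001, 0.004, -1.0]]
ft_force: [0.5, -0.5, -2.9]
grip_width: 0.0166
gripper_force: 108.6
time_s: 46.38
position: [0.4562, 0.2339, 0.1144]
tool_rot: [[-0.185, -0.983, -0.003], [-0.983, 0.185, 0.001], [-0.0, 0.003, -1.0]]
ft_force: [-0.4, 0.1, -2.2]
grip_width: 0.0171
gripper_force: 108.6
F [-0.4  0.1 -2.2] M [0.01 0.03 0.07]
bar 440 dir -11.265786
```

```bash
python3 -m handwheel '0.02 0.37 -0.4 0 0 0 0;0.02 0.37 -0.8 0 0 0 0;0.02 0.37 -1.4 0 0 0 0;0.02 0.37 -1.8 0 0 0 0;0.02 0.37 -2.2 0 0 0 0;0.02 0.37 -2.2 0 0 0 0;0.02 0.37 -2.2 0 0 0 0'
```

```text
time_s: 47.02
position: [0.4559, 0.238, 0.0919]
tool_rot: [[-0.183, -0.983, -0.004], [-0.983, 0.183, 0.0], [0.0, 0.004, -1.0]]
ft_force: [0.6, 0.2, -1.5]
grip_width: 0.0171
gripper_force: 108.6
```

```bash
python3 -m handwheel '0 0 -0.3 0 0 0 0;0 0 -0.5 0 0 0 0;0 0 -0.55 0 0 0 0;0 0 -0.55 0 0 0 0'; python3 - <<'E'
from h import *
S=cam("side");crop(S,(165,110,265,185),6,"c10.png")
E
```

```text
time_s: 47.35
position: [0.4559, 0.2379, 0.0865]
tool_rot: [[-0.183, -0.983, -0.003], [-0.983, 0.183, 0.0], [0.0, 0.004, -1.0]]
ft_force: [0.4, -0.4, -1.6]
grip_width: 0.0169
gripper_force: 108.6
```

View pics/c10.png

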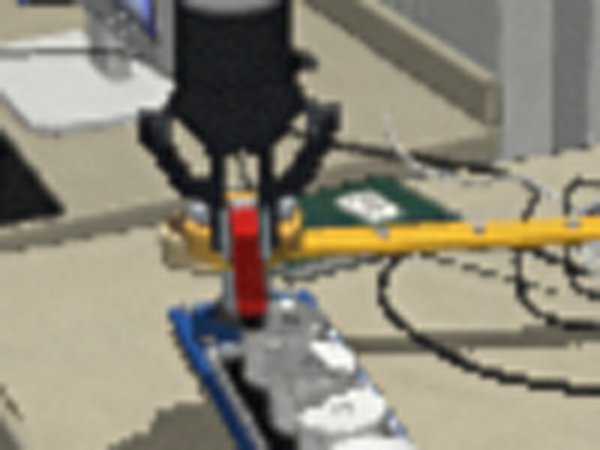

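```bash
python3 -m handwheel '-0.67 0.17 0 0 0 -7 0;-1.31 0.42 0 0 0 -14 0;-1.92 0.74 0 0 0 -21 0;-2.49 1.14 0 0 0 -28 0;-3 1.6 0 0 0 -35 0;-3.46 2.12 0 0 0 -42 0;-3.84 2.7 0 0 0 -49 0;-3.84 2.7 0 0 0 -49 0' 120; python3 bar.py
```

```text
time_s: 48.07
position: [0.4182, 0.2657, 0.0871]
tool_rot: [[-0.864, -0.503, 0.001], [-0.503, 0.864, 0.003], [-0.002, 0.003, -1.0]]
ft_force: [0.9, -0.3, -1.5]
grip_width: 0.0168
gripper_force: 120.8
F [ 0.9 -0.3 -1.5] M [ 0.02 -0.4  -0.02]
bar 460 dir -55.714413
```

```bash
python3 -m handwheel '-0.31 0.62 0 0 0 -7 0;-0.55 1.27 0 0 0 -14 0;-0.7 1.94 0 0 0 -21 0;-0.76 2.43 0 0 0 -26 0;-0.76 2.43 0 0 0 -26 0;-0.76 2.43 0 0 0 -26 0'; python3 bar.py
```

```text
time_s: 48.62
position: [0.4114, 0.2895, 0.0871]
tool_rot: [[-0.997, -0.082, 0.003], [-0.082, 0.997, 0.004], [-0.003, 0.004, -1.0]]
ft_force: [5.8, 1.5, -2.0]
grip_width: 0.0165
gripper_force: 120.8
F [ 5.8  1.5 -2. ] M [ 0.16 -0.92  0.2 ]
bar 438 dir -80.940315
```

```bash
python3 -m handwheel '0.02 0.35 0 0 0 -3.5 0;0.03 0.69 0 0 0 -7 0;0.03 0.69 0 0 0 -7 0;0.03 0.69 0 0 0 -7 0'; python3 bar.py; python3 -m handwheel '0.02 0.2 0 0 0 -2 0;0.02 0.2 0 0 0 -2 0;0.02 0.2 0 0 0 -2 0'; python3 bar.py
```

```text
time_s: 49.0
position: [0.4117, 0.2962, 0.0871]
tool_rot: [[-0.999, 0.04, 0.003], [0.04, 0.999, 0.004], [-0.003, 0.004, -1.0]]
ft_force: [5.2, -0.2, -1.7]
grip_width: 0.0168
gripper_force: 120.8
F [ 5.2 -0.2 -1.7] M [ 0.07 -1.01  0.12]
bar 437 dir -86.830986
time_s: 49.3
position: [0.4121, 0.298, 0.0871]
tool_rot: [[-0.997, 0.075, 0.003], [0.075, 0.997, 0.004], [-0.003, 0.004, -1.0]]
ft_force: [6.8, -0.4, -1.9]
grip_width: 0.0166
gripper_force: 120.8
F [ 6.8 -0.4 -1.9] M [-0.11 -1.14  0.16]
bar 438 dir -88.73247
```

```bash
python3 -m handwheel '0.02 0.15 0 0 0 -1.5 0;0.02 0.15 0 0 0 -1.5 0;0.02 0.15 0 0 0 -1.5 0'; python3 bar.py; python3 -m handwheel '0.02 0.1 0 0 0 -1.5 0;0.02 0.1 0 0 0 -1.5 0;0.02 0.1 0 0 0 -1.5 0'; python3 bar.py
```

```text
time_s: 49.6
position: [0.4123, 0.2989, 0.087]
tool_rot: [[-0.995, 0.1, 0.003], [0.1, 0.995, 0.002], [-0.003, 0.003, -1.0]]
ft_force: [6.5, -3.8, -1.4]
grip_width: 0.0165
gripper_force: 121.0
F [ 6.5 -3.8 -1.4] M [-0.73 -1.18  0.51]
bar 438 dir -88.73247
time_s: 49.9
position: [0.4123, 0.2995, 0.0869]
tool_rot: [[-0.992, 0.125, 0.003], [0.125, 0.992, 0.001], [-0.003, 0.001, -1.0]]
ft_force: [6.7, -6.5, -1.4]
grip_width: 0.0166
gripper_force: 121.6
F [ 6.7 -6.5 -1.4] M [-1.03 -1.2   1.13]
bar 439 dir -88.688896
```

```bash
python3 -m handwheel '0.05 -0.33 0 0 0 3.7 0;0.1 -0.65 0 0 0 7.5 0;0.1 -0.65 0 0 0 7.5 0;0.1 -0.65 0 0 0 7.5 0'; python3 bar.py
```

```text
time_s: 50.28
position: [0.4117, 0.2939, 0.0865]
tool_rot: [[-1.0, 0.001, -0.001], [0.001, 1.0, 0.003], [0.001, 0.003, -1.0]]
ft_force: [0.7, -0.5, -2.5]
grip_width: 0.0167
gripper_force: 120.8
F [ 0.7 -0.5 -2.5] M [-0.02 -0.03 -0.01]
bar 438 dir -88.73247
```

Free of contact and the bar is home. Lift and carry the spanner to the mat: TCP target (477, -105), about 11 mm high.

```bash
python3 -m handwheel '0 0 0.5 0 0 0 0;0 0 1 0 0 0 0;0 0 2 0 0 0 0;0 0 5 0 0 0 0;0 0 8.5 0 0 0 0;0 0 8.5 0 0 0 0'; python3 bar.py; python3 -m handwheel '3.2 -20 0 0 0 0 0;3.2 -20 0 0 0 0 0;3.2 -20 0 0 0 0 0;3.2 -20 0 0 0 0 0;3.2 -20 0 0 0 0 0;3.2 -20 0 0 0 0 0;3.2 -20 0 0 0 0 0;3.2 -20 0 0 0 0 0'; python3 -m handwheel '3.2 -20 0 0 0 0 0;3.2 -20 0 0 0 0 0;3.2 -20 0 0 0 0 0;3.2 -20 0 0 0 0 0;3.2 -20 0 0 0 0 0;3.2 -20 0 0 0 0 0;3.2 -20 0 0 0 0 0;3.2 -20 0 0 0 0 0'
```

```text
time_s: 50.83
position: [0.4141, 0.2953, 0.1779]
tool_rot: [[-1.0, -0.0, 0.01], [0.0, 1.0, 0.007], [-0.01, 0.007, -1.0]]
ft_force: [0.8, 0.5, -1.4]
grip_width: 0.0165
gripper_force: 120.9
F [ 0.8  0.5 -1.4] M [ 0.04 -0.05 -0.  ]
bar 438 dir -88.73247
time_s: 51.55
position: [0.4435, 0.0945, 0.1712]
tool_rot: [[-1.0, 0.001, -0.001], [0.001, 1.0, 0.004], [0.001, 0.004, -1.0]]
ft_force: [0.5, 0.2, -2.0]
grip_width: 0.0166
gripper_force: 120.8
time_s: 52.22
position: [0.4757, -0.1042, 0.1712]
tool_rot: [[-1.0, -0.001, -0.001], [-0.001, 1.0, 0.004], [0.001, 0.004, -1.0]]
ft_force: [0.1, 0.1, -1.8]
grip_width: 0.0163
gripper_force: 120.8
```

```bash
python3 -m handwheel '0.1 0 -4 0 0 0 0;0.1 0 -8 0 0 0 0;0.1 0 -11 0 0 0 0;0.1 0 -13 0 0 0 0;0.1 0 -14.5 0 0 0 0;0.1 0 -15.4 0 0 0 0;0.1 0 -15.7 0 0 0 0;0.1 0 -15.7 0 0 0 0'; python3 -m handwheel '0 0 -0.2 0 0 0 0;0 0 -0.25 0 0 0 0;0 0 -0.25 0 0 0 0'
```

```text
time_s: 52.88
position: [0.477, -0.1048, 0.0146]
tool_rot: [[-1.0, -0.001, -0.001], [-0.001, 1.0, 0.004], [0.001, 0.004, -1.0]]
ft_force: [0.5, -0.3, -0.9]
grip_width: 0.0171
gripper_force: 120.7
time_s: 53.13
position: [0.4772, -0.1058, 0.0127]
tool_rot: [[-1.0, 0.0, 0.001], [0.0, 1.0, 0.003], [-0.001, 0.003, -1.0]]
ft_force: [0.1, -0.1, -1.7]
grip_width: 0.0169
gripper_force: 120.7
```

```bash
python3 -m handwheel '0 0 -0.15 0 0 0 0;0 0 -0.15 0 0 0 0'; python3 -m handwheel '0 0 0 0 0 0 0.3;0 0 0 0 0 0 0.6;0 0 0 0 0 0 0.6;0 0 0 0 0 0 0.6;0 0 2 0 0 0 0.6;0 0 6 0 0 0 0.6;0 0 10 0 0 0 0.6;0 0 16 0 0 0 0.6'; python3 -m handwheel '-10 15 3 0 0 0 0.6;-10 15 3 0 0 0 0.6;-10 30 3 0 0 0 0.6;-10 30 3 0 0 0 0.6;-10 30 3 0 0 0 0.6;-10 30 3 0 0 0 0.6;-10 30 3 0 0 0 0.6;-10 30 3 0 0 0 0.6'; python3 sp.py;python3 bar.py; python3 - <<'E'
from h import *
T=cam("top");S=cam("side")
a=cv2.resize(S["color"][130:290,180:310,::-1],None,fx=3.2,fy=3.2,interpolation=cv2.INTER_CUBIC);b=cv2.resize(T["color"][160:250,140:310,::-1],None,fx=2.2,fy=2.2,interpolation=cv2.INTER_CUBIC)
o=np.zeros((512,800,3),np.uint8);o[:,:416]=a;o[:198,416:790]=b;cv2.imwrite("pics/c11.png",o)
E
```

```text
time_s: 53.3
position: [0.4772, -0.106, 0.0109]
tool_rot: [[-1.0, 0.0, 0.001], [0.0, 1.0, 0.003], [-0.001, 0.003, -1.0]]
ft_force: [0.2, -0.1, -0.4]
grip_width: 0.0166
gripper_force: 121.1
time_s: 53.97
position: [0.4763, -0.1055, 0.1538]
tool_rot: [[-1.0, 0.0, -0.001], [0.0, 1.0, 0.004], [0.001, 0.004, -1.0]]
ft_force: [1.2, -0.6, -0.6]
grip_width: 0.051
gripper_force: 0.0
time_s: 54.63
position: [0.3755, 0.1967, 0.1827]
tool_rot: [[-1.0, -0.001, 0.0], [-0.001, 1.0, 0.004], [-0.0, 0.004, -1.0]]
ft_force: [0.4, -0.4, 0.5]
grip_width: 0.0512
gripper_force: 0.0
T 139 c [438.7, -94.8, 25.0] yaw -2.62 x ext [379.8, 500.7]
S 194 c [428.9, -99.2, 25.0] yaw -1.93 x ext [359.3, 502.4]
F [0.2 0.4 0.5] M [ 0.01  0.03 -0.01]
bar 438 dir -88.73247
```

View pics/c11.png

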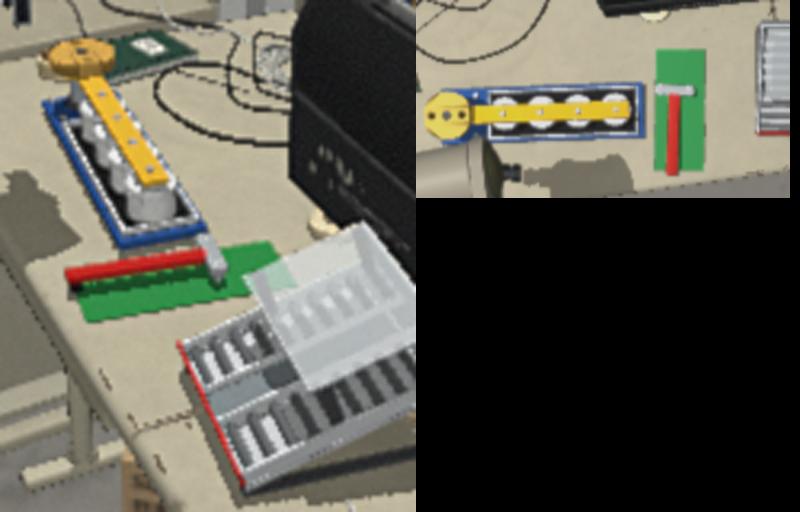

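The last view shows four tins upright under the home bar. But the spanner has been knocked about 22 mm toward the robot, so its tail at (70,278) in the side crop now overhangs the mat edge. I'll pick it up again and re-lay it in the middle.

```bash
python3 -m handwheel '8.05 -29.2 -2 0 0 -2.3 0.6;8.05 -29.2 -2 0 0 -2.3 0.6;8.05 -29.2 -2 0 0 -2.3 0.6;8.05 -29.2 -2 0 0 -2.3 0.6;8.05 -29.2 -2 0 0 -2.3 0.6;8.05 -29.2 -2 0 0 -2.3 0.6;8.05 -29.2 -4 0 0 -2.3 0.6;8.05 -29.2 -8 0 0 -2.3 0.6'; python3 -m handwheel '0 0 0 0 0 0 0.6;0 0 0 0 0 0 0.6'; sed -i 's/285,235/285,245/' sp.py; python3 sp.py
```

```text
time_s: 55.55
position: [0.4599, -0.1028, 0.1118]
tool_rot: [[-0.999, 0.046, 0.01], [0.046, 0.999, -0.003], [-0.01, -0.002, -1.0]]
ft_force: [2.0, -0.0, -0.9]
grip_width: 0.0512
gripper_force: 0.0
time_s: 55.72
position: [0.4556, -0.0968, 0.1083]
tool_rot: [[-0.999, 0.044, -0.004], [0.044, 0.999, 0.005], [0.004, 0.005, -1.0]]
ft_force: [0.5, -0.3, 0.7]
grip_width: 0.0513
gripper_force: 0.0
T 31 c [393.0, -92.6, 25.0] yaw 20.36 x ext [379.8, 407.1]
S 188 c [428.3, -99.6, 25.0] yaw -2.16 x ext [359.3, 502.4]
```

```bash
python3 -m handwheel '0 0.1 -4 0 0 0 0.6;0 0.1 -7.5 0 0 0 0.6;0 0.1 -9.3 0 0 0 0.6;0 0.1 -9.8 0 0 0 0.6;0 0.1 -9.8 0 0 0 0.6;0 0.1 -9.8 0 0 0 0.3;0 0.1 -9.8 0 0 0 0;0 0.1 -9.8 0 0 0 0' 100; python3 -m handwheel '0 0 0 0 0 0 0;0 0 0 0 0 0 0;0 0 0 0 0 0 0;0 0 0 0 0 0 0;0 0 0 0 0 0 0'; python3 -m handwheel '0 0 1 0 0 0 0;0 0 3 0 0 0 0;2.2 -0.9 3 0 0 2.5 0;2.2 -0.9 3 0 0 2.5 0;2.2 -0.9 3 0 0 2.5 0;2.2 -0.9 3 0 0 2.5 0'
```

```text
time_s: 56.48
position: [0.4577, -0.0948, 0.0132]
tool_rot: [[-0.999, 0.04, 0.003], [0.04, 0.999, 0.002], [-0.003, 0.002, -1.0]]
ft_force: [-2.7, 1.6, 16.8]
grip_width: 0.0168
gripper_force: 100.1
time_s: 56.9
position: [0.4577, -0.0948, 0.0133]
tool_rot: [[-0.999, 0.041, 0.003], [0.041, 0.999, 0.002], [-0.003, 0.002, -1.0]]
ft_force: [-1.4, 1.4, 9.8]
grip_width: 0.0172
gripper_force: 97.7
time_s: 57.4
position: [0.4783, -0.1033, 0.0416]
tool_rot: [[-1.0, -0.003, -0.001], [-0.003, 1.0, 0.003], [0.001, 0.003, -1.0]]
ft_force: [-0.5, 0.0, -1.3]
grip_width: 0.017
gripper_force: 98.7
```

```bash
python3 -m handwheel '0 -0.1 -1.5 0 0 0 0;0 -0.1 -2.4 0 0 0 0;0 -0.1 -2.8 0 0 0 0;0 -0.1 -2.8 0 0 0 0;0 -0.1 -2.8 0 0 0 0'; python3 -m handwheel '0 0 0 0 0 0 0.3;0 0 0 0 0 0 0.6;0 0 0 0 0 0 0.6;0 0 0 0 0 0 0.6;0 0 2 0 0 0 0.6;0 0 6 0 0 0 0.6;0 0 10 0 0 0 0.6;0 0 16 0 0 0 0.6'; python3 -m handwheel '-10 15 3 0 0 0 0.6;-10 15 3 0 0 0 0.6;-10 30 3 0 0 0 0.6;-10 30 3 0 0 0 0.6;-10 30 3 0 0 0 0.6;-10 30 3 0 0 0 0.6;-10 30 3 0 0 0 0.6;-10 30 3 0 0 0 0.6';  python3 -m handwheel '0 0 0 0 0 0 0.6;0 0 0 0 0 0 0.6;0 0 0 0 0 0 0.6;0 0 0 0 0 0 0.6;0 0 0 0 0 0 0.6;0 0 0 0 0 0 0.6;0 0 0 0 0 0 0.6;0 0 0 0 0 0 0.6' ; python3 sp.py;python3 bar.py; python3 - <<'E'
from h import *
T=cam("top");S=cam("side")
a=cv2.resize(S["color"][130:290,180:310,::-1],None,fx=3.2,fy=3.2,interpolation=cv2.INTER_CUBIC);b=cv2.resize(T["color"][160:250,140:310,::-1],None,fx=2.2,fy=2.2,interpolation=cv2.INTER_CUBIC)
o=np.zeros((512,800,3),np.uint8);o[:,:416]=a;o[:198,416:790]=b;cv2.imwrite("pics/c12.png",o)
E
```

```text
time_s: 57.82
position: [0.4779, -0.1041, 0.0134]
tool_rot: [[-1.0, -0.003, -0.002], [-0.003, 1.0, 0.004], [0.002, 0.004, -1.0]]
ft_force: [-1.8, 0.2, 2.2]
grip_width: 0.0165
gripper_force: 99.2
time_s: 58.48
position: [0.4782, -0.1043, 0.1565]
tool_rot: [[-1.0, -0.003, -0.001], [-0.003, 1.0, 0.004], [0.001, 0.004, -1.0]]
ft_force: [0.6, -0.4, -0.6]
grip_width: 0.0511
gripper_force: 0.0
time_s: 59.15
position: [0.3775, 0.198, 0.1855]
tool_rot: [[-1.0, -0.004, 0.0], [-0.004, 1.0, 0.004], [-0.0, 0.004, -1.0]]
ft_force: [-0.4, 0.5, 0.6]
grip_width: 0.0513
gripper_force: 0.0
time_s: 59.82
position: [0.379, 0.195, 0.1851]
tool_rot: [[-1.0, -0.002, -0.0], [-0.002, 1.0, 0.003], [0.0, 0.003, -1.0]]
ft_force: [-0.1, -0.3, 0.8]
grip_width: 0.051
gripper_force: 0.0
T 170 c [454.2, -105.1, 25.0] yaw 0.29 x ext [383.6, 520.3]
S 192 c [449.5, -110.1, 25.0] yaw 0.7 x ext [379.6, 522.3]
F [ 0.3 -0.4  0.4] M [-0.03 -0.03 -0.03]
bar 438 dir -88.73247
```

View pics/c12.png

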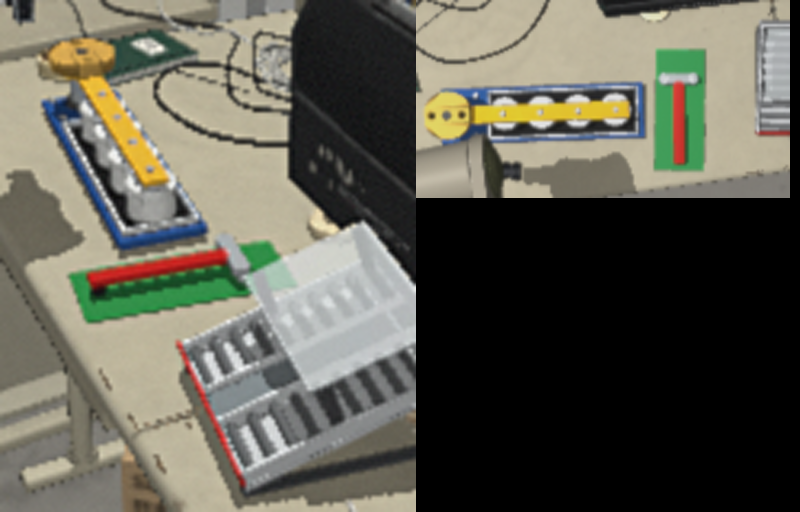

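The spanner now lies fully on the mat with the prongs down. The bar is home over four upright tins, the rack is empty, and the arm is clear of everything.

```bash
python3 -c "
from rig import env;print(env.close_job())"
```

```text
the job is handed in; nothing more can be done
None
```

Job handed in at about 60 s: the bar was opened to its stop, all four tins stand upright in the tray, the bar is home over them, and the spanner lies prongs down on the mat (re-laid after it was knocked off-centre); no verdict was returned.

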